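# Build and clamp a stack of stack-nest totes on the carrier

## Task

Take the brass setting block off the carrier and lay it flat on the blue mat, then seat the blue base tote between the carrier's stops with its tongue under the toggle clamp and push the clamp handle down over centre to its stop so that the pad holds the tongue. Then stack all the grey totes there are on the base tote in any order, each turned half round to the one below (yellow ends alternating) so that it stands on the lugs instead of nesting, and close the top one with the orange cover, fully down. Leave the other things on the bench where they are.

Things in the scene. Friction and masses are not known exactly. Their poses are not given: they have to be found in the camera images.
- carrier_seat (a point): Middle of the seat on the carrier, an aluminium plate 275 x 90 x 12 mm fixed to the bench; the point is on its top, x along it towards the clamp, z up. Dark stops 10 mm high keep the base tote's lower body in place with about 4.5 mm of play each way; the gap between the two end stops towards the clamp takes the base tote's steel tongue
- base (a point): Blue base tote, about 0.35 kg: as the grey ones, plus a steel tongue (34 mm wide, 8 mm thick) at the foot of its yellow end, reaching to x = +94 mm. This point is the middle of its upper band, 45 mm above its underside; x runs towards the yellow end, z up. Seated, it is 45 mm above carrier_seat, axes alike
- base_mark (a point): Middle of the base tote's yellow end, 66 mm along x from point base
- g1 (a point): Grey stack-nest tote, 132 x 64 mm, 60 mm high, about 0.3 kg. Gripped across its upper band (64 mm wide, 30 to 60 mm up); body below 116 x 49 mm. This point: 45 mm above its underside, x to its yellow end, z up. Turned half round to the tote below it stands on that one's black lugs, 54 mm higher (about 4 mm play); faced alike it drops in, only 30 mm higher. May be absent (None)
- g1_mark (a point): Middle of grey tote g1's yellow end, 66 mm along x from point g1; absent with it
- g2 (a point): Grey stack-nest tote, 132 x 64 mm, 60 mm high, about 0.3 kg. Gripped across its upper band (64 mm wide, 30 to 60 mm up); body below 116 x 49 mm. This point: 45 mm above its underside, x to its yellow end, z up. Turned half round to the tote below it stands on that one's black lugs, 54 mm higher (about 4 mm play); faced alike it drops in, only 30 mm higher. May be absent (None)
- g2_mark (a point): Middle of grey tote g2's yellow end, 66 mm along x from point g2; absent with it
- g3 (a point): Grey stack-nest tote, 132 x 64 mm, 60 mm high, about 0.3 kg. Gripped across its upper band (64 mm wide, 30 to 60 mm up); body below 116 x 49 mm. This point: 45 mm above its underside, x to its yellow end, z up. Turned half round to the tote below it stands on that one's black lugs, 54 mm higher (about 4 mm play); faced alike it drops in, only 30 mm higher. May be absent (None)
- g3_mark (a point): Middle of grey tote g3's yellow end, 66 mm along x from point g3; absent with it
- cover (a point): Orange cover, 0.12 kg: plate 134 x 66 mm with a black grip ridge along it, 70 x 16 mm and 32 mm high; under it a plug 112 x 47 mm, 5 mm deep, enters the rim, either way round. This point is on the ridge, 30 mm above the plug's underside, 21 mm above the plate's top; x along the length, z up. In place it is 40 mm above the top tote's point
- gauge (a point): Brass setting block with a red band, 90 x 40 x 30 mm (x, y, z), 0.3 kg, lying on the carrier's seat at the start. The point is its centre
- mat_top (a point): Middle of the top of a blue mat, 100 x 150 x 3 mm (x, y), fixed to the bench
- clamp (a joint): Toggle clamp handle, rad: 0 = open, up (70 degrees above the horizontal, leaning away from the seat along the carrier's x); it turns down about a level axis along the carrier's y, passes over centre at 1.28 and ends against its stop at 1.40 (10 degrees below level). It stays where it is left (a few newtons at the grip move it)
- clamp_hinge (a point): The handle's hinge axis, 140 mm from the seat's middle along the carrier's x and 82 mm above the bench; axes as carrier_seat
- clamp_grip (a point): On the axis of the handle's red grip (20 mm thick, from 60 to 115 mm from the hinge, round end to 125), 95 mm from the hinge; it moves with the handle
- clamp_pad: The clamp's rubber pad on the far end of its arm; closed, it bears on the base tote's tongue, 86 mm from the seat's middle along the carrier's x, with about 4 N. Origin on the arm's pivot, 126 mm along the carrier's x
- tin: Bystander: small steel tin, 40 mm across, 28 mm high; origin under its middle
- tape: Bystander: roll of yellow tape, 84 mm across, 24 mm high; origin under its middle
- spool: Bystander: empty black spool, 64 mm across, 50 mm high; origin under its middle
- bottle: Bystander: small bottle, 48 mm across, 110 mm high; origin under its middle
- wrench: Bystander: wrench, 150 mm; origin under its middle
- driver: Bystander: screwdriver, 170 mm; origin under its middle
Not all that is in view belongs to the job. Leave any red look-alike of the part that bears base alone.

How it is judged:
By the outcome, as a careful person would: the job done as asked, in the order asked, and still so for the second after the job is handed in, with the robot touching nothing.
Of g1_tote, g2_tote, g3_tote only 2 to 3 are there at a start; the rules pass over those that are not, and their reading is None.
At some moment in a run one of cover_lid, gauge_block, g1_tote, g2_tote, g3_tote may be knocked a few centimetres aside while the robot is not near it.
It also fails if it takes over 210 s, if anything falls off the work surface, if the arm or the gripper's body presses on something with over 40 N, if the wrist force passes 120 N, or if a joint passes its speed limit or range.

## Robot

A 6-joint arm with a two-finger parallel gripper is mounted at the origin on the work surface. World frame = base frame: x ahead of the robot, y to its left, z up, the work surface at z = 0. Lengths are in m, angles in rad, forces in N, time in s.
With the tool pointing down it reaches from about 0.275 to 0.825 m from the base axis. Payload 5.2 kg.
Tool frame: the origin (TCP) lies at the very end of the fingers, on their centre line; the grasp point (between the pads) lies 19 mm behind it (grasp_offset is the distance from the TCP to the grasp point, in m); z points along the fingers, y is the line along which they close (so a half turn about z gives the same grasp; the last joint's range is limited). The gripper opens to 93 mm and grips with 3 to 60 N. Pads are 15 mm wide; open, the fingers measure 128 mm over their backs; the gripper's body (75 mm by 188 mm) begins 65 mm behind the grasp point.
Start: joints at [0.974, 0.259, 1.535, -0, 1.348, -0.203], TCP at [0.211, 0.508, 0.219] pointing down, gripper open.
Joint ranges: [-3.14, 3.14], [-0.91, 2.08], [0.19, 2.58], [-1.22, 4.36], [0.22, 2.71], [-3.12, 3.12]. Speed limits (rad/s): [2.57, 2.57, 3.14, 3.14, 3.14, 3.14].

## Interface

Orientations are given as a unit quaternion [x, y, z, w].
In Python, from cell import * gives the robot as it stands. The module is installed in compiled form; this text tells all that it offers.
- The arm moves only by the tool apply_moves, never from a script. Its argument "series" is a list of rows, each an object with "xyz": the shift along the tool's x, y, z in m, a list of three; "dr": the turn, a rotation vector about the tool's x, y, z in degrees, a list of three; "grip": the finger opening in m, from 0 to 0.093. In form: [{"xyz": [x, y, z], "dr": [ax, ay, az], "grip": grip}, ...]. A call has 1 to 8 rows; each row shifts and turns the commanded pose from where the row before left it, along the tool's axes as they then stand; what a row does not reach is not made up. A row lasts 1/12 s, in which the tool goes at most 41.7 mm and 7.16 degrees, less where a joint would pass 70% of its speed; a pose out of reach is approached as far as the arm can. A call with a gripper value outside its range is refused whole. The fingers move at their own pace and stop on an object; the grip force is fixed at half the most. Time passes only in rows, so rows that do not move let the fingers close. It gives the time, the measured TCP pose, the force, the opening and the grip force at its end, in the units of the state.
- observe(): the state, without advancing time (a new reading comes with each control period).
- grab_frame(name): name is "scene" or "top" or "wrist"; returns the picture (400x640x3 uint8, blue, green, red); there is no depth.
- calibration(name): a dict with "camera_matrix" (3x3 intrinsics, pixels), "extrinsics" (4x4, takes a point from camera to world coordinates). Camera axes: x right, y down, z forward; pixel columns grow to the right and rows downward; lengths in m; the calibration is good to about 2 mm. A picture is of the moment at which its call begins: read the wrist's pose just before it. calibration takes no time and is no camera call; for the wrist camera it gives the pose at the moment of the call.
- finish_job(): hands the job in; it is judged then, once.
The state is a dict: "time_s": time; "qpos": joint angles; "qvel": joint speeds; "tau": joint torques, N m; "tcp_pos": TCP position; "eef_rot": TCP orientation; "ft_force": force on the tool from outside, world axes, zero at the start; "torque": the same for the moment, N m; "width": finger opening in m; "grip_force": force on a finger pad.
Only numpy, scipy, OpenCV 4.12 (cv2) and the standard library are available. Lean on these libraries where they do the work, as an engineer would, in place of code of your own. Each camera call takes 0.05 s, during which the arm holds its last target. There are 200 camera calls.

## Working session

There is one attempt and no reset: what is moved stays moved. The work goes in short steps, Python scripts to look and compute and a tool call to move; the robot and the scene stay as the last step left them, time stands still between calls to the robot, and variables do not carry over. Pictures are saved under pics/ and viewed, at most 14 in all, crops included, and the job is handed in when it is done.

Besides the shell and the picture viewer there is one more tool, called after "Call:" as name(argument=value, ...) on one line, values as JSON. apply_moves: Moves the arm, as the interface text tells. Its arguments: {"type":"object","properties":{"series":{"type":"array"}},"required":["series"]}

```bash
mkdir -p pics; cat > h.py <<'E'
from cell import *
import numpy as np, cv2
from scipy.spatial.transform import Rotation as R
def ray(cal,u,v):
    K=np.array(cal["camera_matrix"]);T=np.array(cal["extrinsics"])
    d=T[:3,:3]@np.linalg.solve(K,[u,v,1.]);return T[:3,3],d
def onplane(cal,u,v,z):
    o,d=ray(cal,u,v);return o+d*(z-o[2])/d[2]
def proj(cal,p):
    K=np.array(cal["camera_matrix"]);T=np.array(cal["extrinsics"])
    c=K@(T[:3,:3].T@(np.array(p)-T[:3,3]));return c[:2]/c[2]
E
python3 - <<'E'
from h import *
s=observe();print({k:np.round(v,3) for k,v in s.items()})
for n in("scene","top"):
    f=grab_frame(n);cv2.imwrite(f"pics/{n}0.png",f)
    c=calibration(n);print(n,np.round(c["camera_matrix"],1).tolist(),np.round(c["extrinsics"],3).tolist())
E
```

```text
{'time_s': np.float64(0.0), 'qpos': array([ 0.974,  0.259,  1.536,  0.   ,  1.348, -0.203]), 'qvel': array([-0.001, -0.002, -0.   ,  0.   ,  0.003, -0.   ]), 'tau': array([-0.000e+00, -4.373e+01, -2.840e+01,  7.200e-02,  4.100e-02,
       -0.000e+00]), 'tcp_pos': array([0.211, 0.507, 0.218]), 'eef_rot': array([ 0.196,  0.981, -0.001, -0.   ]), 'ft_force': array([-0.466,  0.283, -0.732]), 'torque': array([-0.051, -0.015,  0.05 ]), 'grip_force': np.float64(0.0), 'width': np.float64(0.093)}
scene [[475.1, 0.0, 321.4], [0.0, 475.1, 200.0], [0.0, 0.0, 1.0]] [[0.81, 0.492, -0.318, 0.951], [0.586, -0.669, 0.458, -0.608], [0.012, -0.557, -0.83, 1.203], [0.0, 0.0, 0.0, 1.0]]
top [[419.0, 0.0, 317.3], [0.0, 419.0, 191.8], [0.0, 0.0, 1.0]] [[0.011, -0.981, 0.192, 0.294], [-1.0, -0.013, -0.009, 0.016], [0.011, -0.192, -0.981, 1.242], [0.0, 0.0, 0.0, 1.0]]
```

View pics/scene0.png

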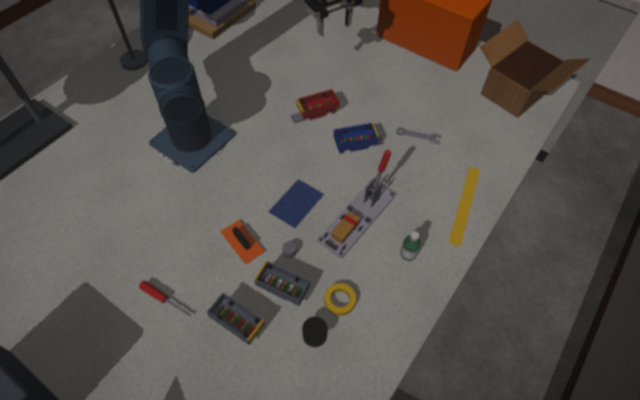

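View pics/top0.png

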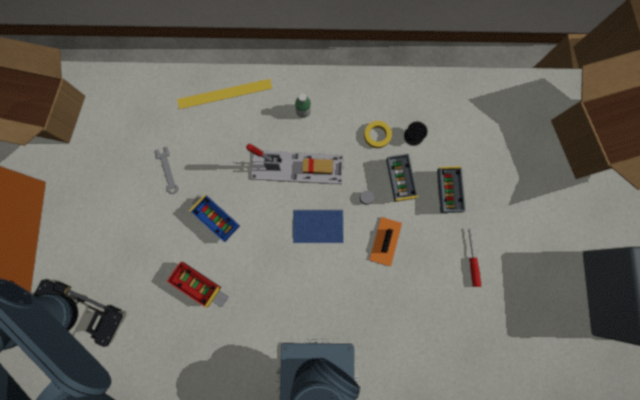

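The scene and top views show these candidates (top-view pixels): blue base tote (215,218), red look-alike (195,284), grey totes (401,178) and (451,190), cover (386,242), brass block (318,166), mat (318,226), carrier (297,167) with its handle at (255,150), tin (366,198). The blue mat and the red tote could be taken for the base. By the description I choose the blue tote at (215,218), and check it in a close crop.

```bash
python3 - <<'E'
import cv2
f=cv2.imread("pics/top0.png")
cv2.imwrite("pics/c1.png",cv2.resize(f[120:280,150:350],None,fx=4,fy=3.75*4/3.75,interpolation=cv2.INTER_CUBIC)[:600,:800])
E
python3 - <<'E'
from h import *
f=cv2.imread("pics/top0.png");c=calibration("top")
h=cv2.cvtColor(f,cv2.COLOR_BGR2HSV)
def blobs(name,lo,hi,z,roi,amin=15):
    m=cv2.inRange(h,lo,hi);k=np.zeros_like(m);x0,x1,y0,y1=roi;k[y0:y1,x0:x1]=m[y0:y1,x0:x1]
    cs,_=cv2.findContours(k,cv2.RETR_EXTERNAL,cv2.CHAIN_APPROX_NONE)
    for q in cs:
        if cv2.contourArea(q)<amin: continue
        (u,v),_,_=cv2.minAreaRect(q)
        P=np.array([onplane(c,*p[0],z)[:2] for p in q],dtype=np.float32)
        (x,y),(a,b),t=cv2.minAreaRect(P*1000)
        print(name,(int(u),int(v)),"ctr",np.round([x,y]),"size",np.round([a,b]),"ang",round(t))
B=(150,500,80,300)
blobs("blue",(105,120,40),(125,255,255),.055,B)
blobs("mat",(105,120,40),(125,255,255),.003,(285,350,200,250))
blobs("orange",(5,150,100),(17,255,255),.009,(355,420,210,275))
blobs("brass",(8,80,80),(25,255,255),.042,(285,345,150,185))
blobs("yellow",(22,120,80),(35,255,255),.05,B,3)
E
```

```text
blue (317, 226) ctr [428.   3.] size [ 86. 134.] ang 1
blue (215, 218) ctr [446. 295.] size [128.  61.] ang 49
mat (317, 226) ctr [434.   2.] size [ 89. 140.] ang 1
orange (385, 241) ctr [ 391. -197.] size [ 62. 130.] ang 74
brass (322, 165) ctr [608. -10.] size [40. 56.] ang 1
brass (305, 164) ctr [611.  42.] size [40. 18.] ang 1
yellow (214, 294) ctr [236. 286.] size [ 8. 34.] ang 58
yellow (196, 202) ctr [491. 351.] size [ 6. 56.] ang 48
yellow (406, 197) ctr [ 513. -253.] size [ 8. 60.] ang 11
yellow (450, 167) ctr [ 605. -387.] size [ 3. 50.] ang 1
yellow (377, 134) ctr [ 706. -173.] size [79. 82.] ang 46
yellow (224, 93) ctr [828. 289.] size [ 31. 284.] ang 14
```

View pics/c1.png

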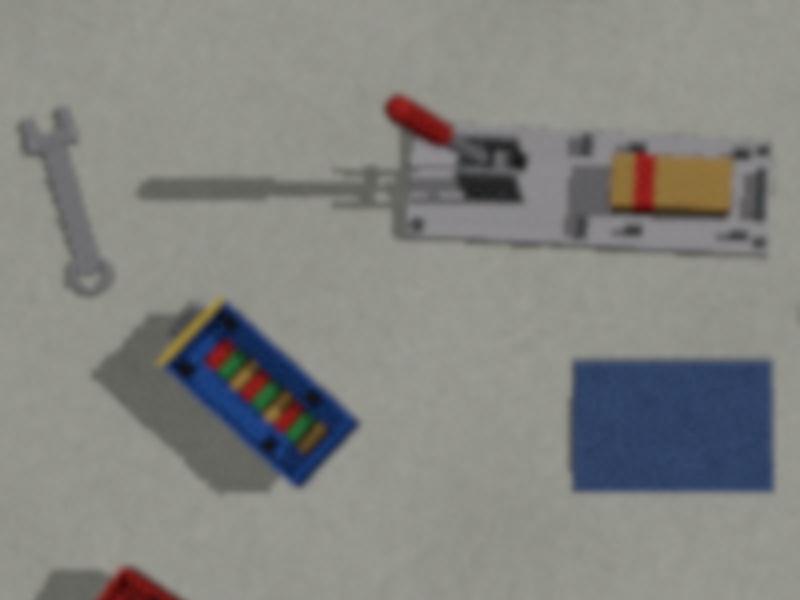

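The crop shows the blue tote, yellow end up-left at crop (190,332) with the grey tongue just beyond it at (188,320). It is the base; the red one stays. The carrier's clamp end is to the left (+y), and the brass block lies between the stops.

```bash
cat >> h.py <<'E'
def yawy(s=None):
    s=s or observe();y=R.from_quat(s["eef_rot"]).as_matrix()[:,1];return np.degrees(np.arctan2(y[1],y[0]))
def plan(pts,p=None,w=None):
    """pts: (x,y,z,yaw of tool y, deg); prints turn about tool z first, then shift in tool axes"""
    s=observe();p=np.array(s["tcp_pos"]) if p is None else np.array(p,float);w=yawy(s) if w is None else w
    for x,y,z,t in pts:
        dt=-(t-w)
        Z=np.radians(t);ex=np.array([-np.sin(Z),np.cos(Z),0]);ey=np.array([np.cos(Z),np.sin(Z),0])
        d=np.array([x,y,z])-p;v=np.array([d@ex,d@ey,-d[2]]);n=int(np.ceil(np.linalg.norm(v)/.041))
        m=int(np.ceil(abs(dt)/7.1))
        print("turn %.1f = %dx%.2f | shift mm %s = %dx%s"%(dt,m,dt/max(m,1),np.round(v*1000,1),n,np.round(v/max(n,1),4)))
        p=np.array([x,y,z]);w=t
E
python3 - <<'E'
from h import *
s=observe();c=calibration("wrist");print(np.round(c["camera_matrix"],1).tolist(),np.round(c["extrinsics"],3).tolist(),yawy())
print(np.round(R.from_quat(s["eef_rot"]).as_matrix(),3).tolist())
plan([(.56,0.02,.3,0)])
E
```

```text
[[292.2, 0.0, 320.6], [0.0, 292.2, 199.8], [0.0, 0.0, 1.0]] [[0.384, 0.89, 0.246, 0.143], [0.923, -0.37, -0.103, 0.536], [-0.001, 0.267, -0.964, 0.383], [0.0, 0.0, 0.0, 1.0]] 67.4361752759525
[[-0.923, 0.384, -0.001], [0.384, 0.923, -0.001], [0.0, -0.002, -1.0]]
turn 67.4 = 10x6.74 | shift mm [-487.5  349.2  -82.1] = 15x[-0.0325  0.0233 -0.0055]
```

Call:
apply_moves(series=[{"xyz": [0, 0, -0.03], "dr": [0, 0, 6.74], "grip": 0.093}, {"xyz": [0, 0, -0.03], "dr": [0, 0, 6.74], "grip": 0.093}, {"xyz": [0, 0, -0.022], "dr": [0, 0, 6.74], "grip": 0.093}, {"xyz": [0, 0, 0], "dr": [0, 0, 6.74], "grip": 0.093}, {"xyz": [0, 0, 0], "dr": [0, 0, 6.74], "grip": 0.093}, {"xyz": [0, 0, 0], "dr": [0, 0, 6.74], "grip": 0.093}, {"xyz": [0, 0, 0], "dr": [0, 0, 6.74], "grip": 0.093}, {"xyz": [0, 0, 0], "dr": [0, 0, 6.74], "grip": 0.093}])

```text
time_s: 0.77
tcp_pos: [0.2108, 0.5077, 0.3002]
eef_rot: [0.621, 0.784, -0.001, 0.0]
ft_force: [0.2, -0.5, 0.1]
width: 0.0932
grip_force: 0.0
```

Call:
apply_moves(series=[{"xyz": [0, 0, 0], "dr": [0, 0, 6.74], "grip": 0.093}, {"xyz": [0, 0, 0], "dr": [0, 0, 6.74], "grip": 0.093}, {"xyz": [-0.0325, 0.0233, 0], "dr": [0, 0, 0], "grip": 0.093}, {"xyz": [-0.0325, 0.0233, 0], "dr": [0, 0, 0], "grip": 0.093}, {"xyz": [-0.0325, 0.0233, 0], "dr": [0, 0, 0], "grip": 0.093}, {"xyz": [-0.0325, 0.0233, 0], "dr": [0, 0, 0], "grip": 0.093}, {"xyz": [-0.0325, 0.0233, 0], "dr": [0, 0, 0], "grip": 0.093}, {"xyz": [-0.0325, 0.0233, 0], "dr": [0, 0, 0], "grip": 0.093}])

```text
time_s: 1.43
tcp_pos: [0.3513, 0.3113, 0.3004]
eef_rot: [0.707, 0.708, -0.0, -0.0]
ft_force: [0.3, -0.6, -0.2]
width: 0.0929
grip_force: 0.0
```

Call:
apply_moves(series=[{"xyz": [-0.0325, 0.0233, 0], "dr": [0, 0, 0], "grip": 0.093}, {"xyz": [-0.0325, 0.0233, 0], "dr": [0, 0, 0], "grip": 0.093}, {"xyz": [-0.0325, 0.0233, 0], "dr": [0, 0, 0], "grip": 0.093}, {"xyz": [-0.0325, 0.0233, 0], "dr": [0, 0, 0], "grip": 0.093}, {"xyz": [-0.0325, 0.0233, 0], "dr": [0, 0, 0], "grip": 0.093}, {"xyz": [-0.0325, 0.0233, 0], "dr": [0, 0, 0], "grip": 0.093}, {"xyz": [-0.0325, 0.0233, 0], "dr": [0, 0, 0], "grip": 0.093}, {"xyz": [-0.0325, 0.0233, 0], "dr": [0, 0, 0], "grip": 0.093}])

```text
time_s: 2.1
tcp_pos: [0.5381, 0.0513, 0.3003]
eef_rot: [0.707, 0.707, -0.0, -0.0]
ft_force: [0.9, 0.9, 0.2]
width: 0.0931
grip_force: 0.0
```

Call:
apply_moves(series=[{"xyz": [-0.0325, 0.0233, 0], "dr": [0, 0, 0], "grip": 0.093}, {"xyz": [0, 0, 0], "dr": [0, 0, 0], "grip": 0.093}, {"xyz": [0, 0, 0], "dr": [0, 0, 0], "grip": 0.093}])

```text
time_s: 2.35
tcp_pos: [0.5613, 0.0188, 0.2993]
eef_rot: [0.708, 0.706, -0.001, -0.001]
ft_force: [-0.7, -0.3, -0.5]
width: 0.0931
grip_force: 0.0
```

```bash
cat > look.py <<'E'
import sys
from h import *
n=sys.argv[1];s=observe();c=calibration("wrist");f=grab_frame("wrist");cv2.imwrite(f"pics/{n}.png",f)
import pickle;pickle.dump((c,s),open(f"pics/{n}.pkl","wb"));print(s["time_s"],np.round(s["tcp_pos"],4),round(yawy(s),2),np.round(s["width"],4))
E
python3 look.py w1
```

```text
2.35 [0.5613 0.0188 0.2993] -0.17 0.0931
```

View pics/w1.png

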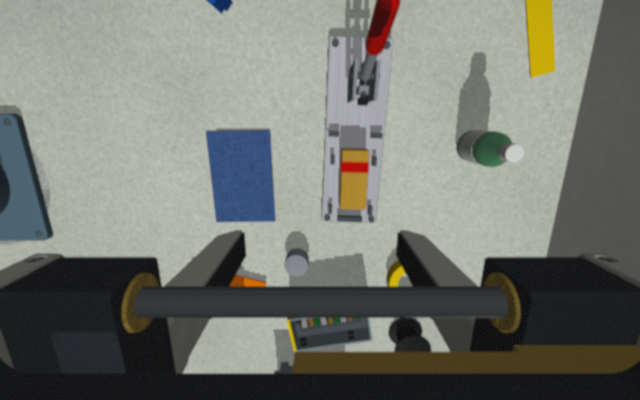

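The wrist view shows the carrier with plate corners about (330,38), (390,38), (376,220), (322,220). The end stops are at (335,130), (376,130) and (349,218), the side stops at (332,155), (373,157), (330,205) and (369,208). The brass block spans rows 150–210 and the mat is at (240,175).

```bash
cat > meas.py <<'E'
import pickle
from h import *
def load(n): return cv2.imread(f"pics/{n}.png"),*pickle.load(open(f"pics/{n}.pkl","rb"))
def rects(n,lo,hi,z,roi,amin=30,off=(0,0)):
    f,c,s=load(n);h=cv2.cvtColor(f,cv2.COLOR_BGR2HSV);m=cv2.inRange(h,lo,hi)
    k=np.zeros_like(m);x0,x1,y0,y1=roi;k[y0:y1,x0:x1]=m[y0:y1,x0:x1]
    cs,_=cv2.findContours(k,cv2.RETR_EXTERNAL,cv2.CHAIN_APPROX_NONE);out=[]
    for q in cs:
        if cv2.contourArea(q)<amin: continue
        P=np.array([onplane(c,*p[0],z)[:2] for p in q],dtype=np.float32)
        (x,y),(a,b),t=cv2.minAreaRect(P*1000);(u,v),_,_=cv2.minAreaRect(q)
        print((int(u),int(v)),"ctr",np.round([x,y],1),"size",np.round([a,b],1),"ang",round(t,1));out.append((x,y,a,b,t))
    return out
E
python3 - <<'E'
from meas import *
f,c,s=load("w1");h=cv2.cvtColor(f,cv2.COLOR_BGR2HSV)
for p in[(350,110),(340,140),(353,190),(240,180),(500,230),(349,217),(335,131)]:print(p,h[p[1],p[0]])
print("mat");rects("w1",(105,120,40),(125,255,255),.003,(195,290,115,235))
print("brass");rects("w1",(8,80,60),(25,255,255),.042,(320,385,140,215))
for n,p,z in[("tl",(330,38),.012),("tr",(390,38),.012),("bl",(322,220),.012),("br",(376,220),.012),("e1",(335,130),.022),("e2",(376,130),.022),("e3",(349,217),.022),("s",(332,155),.022),("s",(374,157),.022),("s",(330,205),.022),("s",(370,208),.022)]:print(n,np.round(1000*onplane(c,*p,z)[:2]))
cv2.imwrite("pics/c2.png",cv2.resize(f[20:235,300:400],None,fx=2.75,fy=2.75,interpolation=cv2.INTER_CUBIC))
E
```

```text
(350, 110) [111  10 177]
(340, 140) [120   9 119]
(353, 190) [ 21 182 171]
(240, 180) [109 146 119]
(500, 230) [ 45  17 182]
(349, 217) [80 23 66]
(335, 131) [107  20  91]
mat
(240, 175) ctr [434.5   2.9] size [ 95.2 144.8] ang 0.7
brass
(353, 190) ctr [609.6  -9.7] size [58.1 39.9] ang 89.9
(354, 155) ctr [610.4  41.9] size [18.6 39.3] ang 89.8
tl [575. 202.]
tr [659. 201.]
bl [563. -67.]
br [652. -67.]
e1 [583.  77.]
e2 [643.  77.]
e3 [606. -58.]
s [579.  40.]
s [642.  37.]
s [576. -38.]
s [639. -43.]
```

View pics/c2.png

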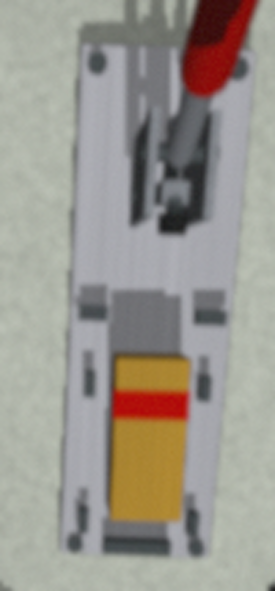

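The crop shows the dark stops with their shadows on the +y side. The end stops' inner edges are at crop rows 320 (clamp end) and 537. The side stops' inner edges are at crop columns 95/197 (row 380) and 88/186 (row 515). The block's long axis lies along the carrier.

```bash
python3 - <<'E'
from meas import *
f,c,s=load("w1")
P=lambda x,y,z:1000*onplane(c,300+x/2.75,20+y/2.75,z)[:2]
e1,e2,e3=P(93,320,.022),P(209,323,.022),P(137,537,.012)
L1,R1,L2,R2=P(95,380,.022),P(197,380,.012),P(88,515,.022),P(186,515,.012)
for a in(e1,e2,e3,L1,R1,L2,R2):print(np.round(a,1))
print("mid",np.round((L1+R1)/2,1),np.round((L2+R2)/2,1),"lens",R1-L1,R2-L2)
print("mid ends",((e1+e2)/2+e3)/2, "gap",(e1+e2)/2-e3)
corn=[P(83,45,.012),P(254,50,.012),P(60,550,.012),P(212,556,.012)];print(np.round(corn,1))
plan([(.6095,.007,.12,0),(.6095,.007,.024,0)])
E
```

```text
[581.1  67.9]
[643.7  66.1]
[608.7 -58.7]
[582.5  35.6]
[640.2  34.1]
[579.2 -42. ]
[637.2 -45.1]
mid [611.4  34.9] [608.2 -43.5] lens [57.79443473 -1.44727429] [58.04233464 -3.18183222]
mid ends [610.53505039   4.1576462 ] gap [  3.66469486 125.69131839]
[[575.2 203.6]
 [661.9 201.1]
 [563.  -66.7]
 [653.7 -70.7]]
turn -0.1 = 1x-0.06 | shift mm [-13.2  49.  179.7] = 5x[-0.0026  0.0098  0.0359]
turn 0.0 = 0x0.00 | shift mm [ 0.  0. 96.] = 3x[0.    0.    0.032]
```

Call:
apply_moves(series=[{"xyz": [-0.0026, 0.0098, 0.036], "dr": [0, 0, 0], "grip": 0.093}, {"xyz": [-0.0026, 0.0098, 0.036], "dr": [0, 0, 0], "grip": 0.093}, {"xyz": [-0.0026, 0.0098, 0.036], "dr": [0, 0, 0], "grip": 0.093}, {"xyz": [-0.0026, 0.0098, 0.036], "dr": [0, 0, 0], "grip": 0.093}, {"xyz": [-0.0026, 0.0098, 0.036], "dr": [0, 0, 0], "grip": 0.093}, {"xyz": [0, 0, 0.032], "dr": [0, 0, 0], "grip": 0.093}, {"xyz": [0, 0, 0.032], "dr": [0, 0, 0], "grip": 0.093}, {"xyz": [0, 0, 0.032], "dr": [0, 0, 0], "grip": 0.093}])

```text
time_s: 3.07
tcp_pos: [0.609, 0.0098, 0.0236]
eef_rot: [0.706, 0.708, 0.0, -0.0]
ft_force: [0.2, 0.2, 0.5]
width: 0.0929
grip_force: 0.0
```

Call:
apply_moves(series=[{"xyz": [0, 0, 0], "dr": [0, 0, 0], "grip": 0.093}, {"xyz": [0, 0, 0], "dr": [0, 0, 0], "grip": 0.03}, {"xyz": [0, 0, 0], "dr": [0, 0, 0], "grip": 0.03}, {"xyz": [0, 0, 0], "dr": [0, 0, 0], "grip": 0.03}, {"xyz": [0, 0, 0], "dr": [0, 0, 0], "grip": 0.03}, {"xyz": [0, 0, 0], "dr": [0, 0, 0], "grip": 0.03}, {"xyz": [0, 0, 0], "dr": [0, 0, 0], "grip": 0.03}, {"xyz": [0, 0, 0], "dr": [0, 0, 0], "grip": 0.03}])

```text
time_s: 3.73
tcp_pos: [0.6102, 0.0076, 0.0254]
eef_rot: [0.707, 0.707, 0.0, 0.001]
ft_force: [-0.1, 0.2, 0.3]
width: 0.051
grip_force: 0.0
```

Call:
apply_moves(series=[{"xyz": [0, 0, -0.02], "dr": [0, 0, 0], "grip": 0.03}, {"xyz": [0, 0, -0.03], "dr": [0, 0, 0], "grip": 0.03}, {"xyz": [0, 0, -0.03], "dr": [0, 0, 0], "grip": 0.03}, {"xyz": [0, 0, 0], "dr": [0, 0, 0], "grip": 0.03}])

```text
time_s: 4.07
tcp_pos: [0.6137, 0.007, 0.1111]
eef_rot: [0.707, 0.707, 0.003, 0.004]
ft_force: [0.4, 0.0, 0.5]
width: 0.0306
grip_force: 0.0
```

```bash
python3 - <<'E'
from h import *
plan([(.4345,.003,.09,0),(.4345,.003,.017,0)])
E
```

```text
turn 0.0 = 1x0.03 | shift mm [  -4.  -179.2   21.1] = 5x[-0.0008 -0.0358  0.0042]
turn 0.0 = 0x0.00 | shift mm [ 0.  0. 73.] = 2x[0.     0.     0.0365]
```

The fingers close at about 70 mm/s and I lifted too soon, so nothing is held. I reopen and look again.

Call:
apply_moves(series=[{"xyz": [0, 0, -0.03], "dr": [0, 0, 0], "grip": 0.093}, {"xyz": [0, 0, -0.03], "dr": [0, 0, 0], "grip": 0.093}, {"xyz": [0, 0, -0.03], "dr": [0, 0, 0], "grip": 0.093}, {"xyz": [0, 0, 0], "dr": [0, 0, 0], "grip": 0.093}, {"xyz": [0, 0, 0], "dr": [0, 0, 0], "grip": 0.093}, {"xyz": [0, 0, 0], "dr": [0, 0, 0], "grip": 0.093}, {"xyz": [0, 0, 0], "dr": [0, 0, 0], "grip": 0.093}, {"xyz": [0, 0, 0], "dr": [0, 0, 0], "grip": 0.093}])

```text
time_s: 4.73
tcp_pos: [0.6089, 0.0078, 0.1929]
eef_rot: [0.707, 0.707, -0.001, -0.001]
ft_force: [-0.5, -0.3, -0.7]
width: 0.0793
grip_force: 0.0
```

```bash
python3 look.py w2; python3 - <<'E'
from meas import *
rects("w2",(8,80,60),(25,255,255),.042,(260,400,80,260))
plan([(.6095,.007,.06,0),(.6095,.007,.024,0)])
E
```

```text
4.7333 [0.6089 0.0078 0.1929] 0.03 0.0793
(322, 203) ctr [610.5 -10.6] size [57.5 38. ] ang 89.2
(322, 157) ctr [611.2  41.8] size [19.9 38.3] ang 88.2
turn 0.0 = 1x0.03 | shift mm [ -0.8   0.4 133. ] = 4x[-0.0002  0.0001  0.0333]
turn 0.0 = 0x0.00 | shift mm [ 0.  0. 36.] = 1x[0.    0.    0.036]
```

The block has not moved. I go down again and wait for the fingers to close.

Call:
apply_moves(series=[{"xyz": [0, 0, 0.036], "dr": [0, 0, 0], "grip": 0.093}, {"xyz": [0, 0, 0.036], "dr": [0, 0, 0], "grip": 0.093}, {"xyz": [0, 0, 0.036], "dr": [0, 0, 0], "grip": 0.093}, {"xyz": [0, 0, 0.036], "dr": [0, 0, 0], "grip": 0.09}, {"xyz": [0, 0, 0.025], "dr": [0, 0, 0], "grip": 0.085}, {"xyz": [0, 0, 0], "dr": [0, 0, 0], "grip": 0.03}, {"xyz": [0, 0, 0], "dr": [0, 0, 0], "grip": 0.03}, {"xyz": [0, 0, 0], "dr": [0, 0, 0], "grip": 0.03}])

```text
time_s: 5.45
tcp_pos: [0.6109, 0.0075, 0.0268]
eef_rot: [0.707, 0.707, 0.0, 0.001]
ft_force: [0.5, -0.7, -0.2]
width: 0.0698
grip_force: 0.0
```

Call:
apply_moves(series=[{"xyz": [0, 0, 0], "dr": [0, 0, 0], "grip": 0.03}, {"xyz": [0, 0, 0], "dr": [0, 0, 0], "grip": 0.03}, {"xyz": [0, 0, 0], "dr": [0, 0, 0], "grip": 0.03}, {"xyz": [0, 0, 0], "dr": [0, 0, 0], "grip": 0.03}, {"xyz": [0, 0, 0], "dr": [0, 0, 0], "grip": 0.03}, {"xyz": [0, 0, 0], "dr": [0, 0, 0], "grip": 0.03}, {"xyz": [0, 0, 0], "dr": [0, 0, 0], "grip": 0.03}, {"xyz": [0, 0, 0], "dr": [0, 0, 0], "grip": 0.03}])

```text
time_s: 6.12
tcp_pos: [0.6103, 0.0076, 0.0267]
eef_rot: [0.707, 0.707, 0.0, 0.001]
ft_force: [-1.8, -0.0, 5.5]
width: 0.0396
grip_force: 29.9
```

Call:
apply_moves(series=[{"xyz": [0, 0, 0], "dr": [0, 0, 0], "grip": 0.03}, {"xyz": [0, 0, -0.02], "dr": [0, 0, 0], "grip": 0.03}, {"xyz": [0, 0, -0.03], "dr": [0, 0, 0], "grip": 0.03}, {"xyz": [0, 0, -0.03], "dr": [0, 0, 0], "grip": 0.03}, {"xyz": [0, 0, 0], "dr": [0, 0, 0], "grip": 0.03}, {"xyz": [0, 0, 0], "dr": [0, 0, 0], "grip": 0.03}])

```text
time_s: 6.62
tcp_pos: [0.6109, 0.0075, 0.107]
eef_rot: [0.707, 0.707, 0.001, 0.001]
ft_force: [0.4, -0.5, -3.1]
width: 0.0399
grip_force: 29.9
```

```bash
python3 - <<'E'
from h import *
plan([(.4345,.003,.09,0),(.4345,.003,.017,0)])
E
```

```text
turn 0.0 = 1x0.04 | shift mm [  -4.5 -176.4   17. ] = 5x[-0.0009 -0.0353  0.0034]
turn 0.0 = 0x0.00 | shift mm [ 0.  0. 73.] = 2x[0.     0.     0.0365]
```

Call:
apply_moves(series=[{"xyz": [-0.0009, -0.0353, 0], "dr": [0, 0, 0], "grip": 0.03}, {"xyz": [-0.0009, -0.0353, 0], "dr": [0, 0, 0], "grip": 0.03}, {"xyz": [-0.0009, -0.0353, 0], "dr": [0, 0, 0], "grip": 0.03}, {"xyz": [-0.0009, -0.0353, 0], "dr": [0, 0, 0], "grip": 0.03}, {"xyz": [-0.0009, -0.0353, 0], "dr": [0, 0, 0], "grip": 0.03}, {"xyz": [0, 0, 0.03], "dr": [0, 0, 0], "grip": 0.03}, {"xyz": [0, 0, 0.03], "dr": [0, 0, 0], "grip": 0.03}, {"xyz": [0, 0, 0.02], "dr": [0, 0, 0], "grip": 0.03}])

```text
time_s: 7.28
tcp_pos: [0.4304, 0.0036, 0.0231]
eef_rot: [0.707, 0.707, -0.001, -0.001]
ft_force: [0.4, 0.5, -3.0]
width: 0.0396
grip_force: 29.9
```

Call:
apply_moves(series=[{"xyz": [0, 0, 0.004], "dr": [0, 0, 0], "grip": 0.03}, {"xyz": [0, 0, 0.003], "dr": [0, 0, 0], "grip": 0.03}, {"xyz": [0, 0, 0], "dr": [0, 0, 0], "grip": 0.03}, {"xyz": [0, 0, 0], "dr": [0, 0, 0], "grip": 0.03}])

```text
time_s: 7.62
tcp_pos: [0.433, 0.0031, 0.0184]
eef_rot: [0.707, 0.707, -0.0, -0.0]
ft_force: [0.4, 0.6, -3.4]
width: 0.0397
grip_force: 29.9
```

Call:
apply_moves(series=[{"xyz": [0, 0, 0.0015], "dr": [0, 0, 0], "grip": 0.03}, {"xyz": [0, 0, 0], "dr": [0, 0, 0], "grip": 0.03}, {"xyz": [0, 0, 0], "dr": [0, 0, 0], "grip": 0.093}, {"xyz": [0, 0, 0], "dr": [0, 0, 0], "grip": 0.093}, {"xyz": [0, 0, 0], "dr": [0, 0, 0], "grip": 0.093}, {"xyz": [0, 0, 0], "dr": [0, 0, 0], "grip": 0.093}, {"xyz": [0, 0, 0], "dr": [0, 0, 0], "grip": 0.093}, {"xyz": [0, 0, 0], "dr": [0, 0, 0], "grip": 0.093}])

```text
time_s: 8.28
tcp_pos: [0.4334, 0.003, 0.0172]
eef_rot: [0.707, 0.707, 0.0, 0.0]
ft_force: [0.3, -0.8, 0.2]
width: 0.0751
grip_force: 0.0
```

Call:
apply_moves(series=[{"xyz": [0, 0, 0], "dr": [0, 0, 0], "grip": 0.093}, {"xyz": [0, 0, -0.038], "dr": [0, 0, 0], "grip": 0.093}, {"xyz": [0, 0, -0.038], "dr": [0, 0, 0], "grip": 0.093}, {"xyz": [0, 0, -0.038], "dr": [0, 0, 0], "grip": 0.093}, {"xyz": [0, 0, -0.038], "dr": [0, 0, 0], "grip": 0.093}, {"xyz": [0, 0, -0.038], "dr": [0, 0, 0], "grip": 0.093}])

```text
time_s: 8.78
tcp_pos: [0.4328, 0.0032, 0.2091]
eef_rot: [0.707, 0.707, -0.0, -0.0]
ft_force: [-0.1, -0.2, -0.1]
width: 0.0928
grip_force: 0.0
```

Call:
apply_moves(series=[{"xyz": [0.036, 0, 0], "dr": [0, 0, 0], "grip": 0.093}, {"xyz": [0.036, 0, 0], "dr": [0, 0, 0], "grip": 0.093}, {"xyz": [0.036, 0, 0], "dr": [0, 0, 0], "grip": 0.093}, {"xyz": [0.036, 0, 0], "dr": [0, 0, 0], "grip": 0.093}, {"xyz": [0.036, 0, 0], "dr": [0, 0, 0], "grip": 0.093}, {"xyz": [0.036, 0, 0], "dr": [0, 0, 0], "grip": 0.093}, {"xyz": [0.036, 0, 0], "dr": [0, 0, 0], "grip": 0.093}, {"xyz": [0.036, 0, 0], "dr": [0, 0, 7], "grip": 0.093}])

```text
time_s: 9.45
tcp_pos: [0.4326, 0.2917, 0.2071]
eef_rot: [0.747, 0.665, -0.0, -0.0]
ft_force: [1.0, 0.2, -0.3]
width: 0.0928
grip_force: 0.0
```

Call:
apply_moves(series=[{"xyz": [0, 0, 0], "dr": [0, 0, 7], "grip": 0.093}, {"xyz": [0, 0, 0], "dr": [0, 0, 7], "grip": 0.093}, {"xyz": [0, 0, 0], "dr": [0, 0, 7], "grip": 0.093}, {"xyz": [0, 0, 0], "dr": [0, 0, 6], "grip": 0.093}, {"xyz": [0, 0, 0], "dr": [0, 0, 6], "grip": 0.093}, {"xyz": [0, 0, 0], "dr": [0, 0, 0], "grip": 0.093}, {"xyz": [0, 0, 0], "dr": [0, 0, 0], "grip": 0.093}])

```text
time_s: 10.03
tcp_pos: [0.4331, 0.2897, 0.207]
eef_rot: [0.905, 0.426, -0.0, -0.0]
ft_force: [-0.5, -0.8, 0.1]
width: 0.0931
grip_force: 0.0
```

```bash
python3 look.py w3; python3 - <<'E'
from meas import *
f,c,s=load("w3");print(proj(c,(.445,.293,.06)))
print("blue");rects("w3",(105,120,30),(125,255,255),.06,(150,500,0,300),200)
print("yel");rects("w3",(22,120,70),(35,255,255),.045,(150,500,0,300),20)
E
```

```text
10.0333 [0.4331 0.2897 0.207 ] -39.54 0.0931
[326.66848117 180.0435924 ]
blue
(326, 172) ctr [448.  296.7] size [125.6  62.2] ang 49.2
yel
(328, 111) ctr [491.9 347.6] size [ 5.6 66.7] ang 48.4
```

View pics/w3.png

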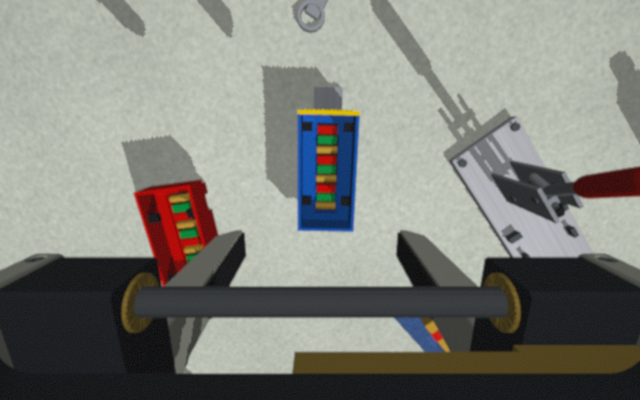

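The wrist view shows the base tote upright at (328,170) with its yellow end and tongue at the top. Red tote, clear of the grip, is at (180,225).

```bash
python3 - <<'E'
from h import *
plan([(.450,.2985,.2,-41),(.450,.2985,.027,-41)])
E
```

```text
turn 1.5 = 1x1.47 | shift mm [17.7  7.   7. ] = 1x[0.0177 0.007  0.007 ]
turn 0.0 = 0x0.00 | shift mm [  0.   0. 173.] = 5x[0.     0.     0.0346]
```

Call:
apply_moves(series=[{"xyz": [0, 0, 0], "dr": [0, 0, 1.5], "grip": 0.093}, {"xyz": [0.0177, 0.007, 0.007], "dr": [0, 0, 0], "grip": 0.093}, {"xyz": [0, 0, 0.035], "dr": [0, 0, 0], "grip": 0.093}, {"xyz": [0, 0, 0.035], "dr": [0, 0, 0], "grip": 0.093}, {"xyz": [0, 0, 0.035], "dr": [0, 0, 0], "grip": 0.093}, {"xyz": [0, 0, 0.035], "dr": [0, 0, 0], "grip": 0.093}, {"xyz": [0, 0, 0.033], "dr": [0, 0, 0], "grip": 0.093}, {"xyz": [0, 0, 0], "dr": [0, 0, 0], "grip": 0.093}])

```text
time_s: 10.75
tcp_pos: [0.4455, 0.2964, 0.0212]
eef_rot: [0.91, 0.414, -0.006, -0.0]
ft_force: [-1.3, -0.6, -0.1]
width: 0.0929
grip_force: 0.0
```

Call:
apply_moves(series=[{"xyz": [0, 0, 0], "dr": [0, 0, 0], "grip": 0.05}, {"xyz": [0, 0, 0], "dr": [0, 0, 0], "grip": 0.05}, {"xyz": [0, 0, 0], "dr": [0, 0, 0], "grip": 0.05}, {"xyz": [0, 0, 0], "dr": [0, 0, 0], "grip": 0.05}, {"xyz": [0, 0, 0], "dr": [0, 0, 0], "grip": 0.05}, {"xyz": [0, 0, 0], "dr": [0, 0, 0], "grip": 0.05}, {"xyz": [0, 0, 0], "dr": [0, 0, 0], "grip": 0.05}, {"xyz": [0, 0, 0], "dr": [0, 0, 0], "grip": 0.05}])

```text
time_s: 11.42
tcp_pos: [0.4511, 0.2992, 0.0291]
eef_rot: [0.911, 0.413, 0.002, -0.0]
ft_force: [-2.1, 0.8, 7.0]
width: 0.0638
grip_force: 30.0
```

```bash
python3 - <<'E'
from h import *
print(np.round(observe()["tcp_pos"],4),yawy())
# carrier x dir yaw 87.8; seat (.6102,.0042)
plan([(.450,.2985,.12,-41),(.45,.0042,.12,-2.2),(.6102,.0042,.12,-2.2),(.6102,.0042,.04,-2.2)])
E
```

```text
[0.4511 0.2992 0.0291] -41.19760573499674
turn -0.2 = 1x-0.20 | shift mm [ -1.3  -0.4 -90.9] = 3x[-0.0004 -0.0001 -0.0303]
turn -38.8 = 6x-6.47 | shift mm [-294.1   11.3   -0. ] = 8x[-0.0368  0.0014 -0.    ]
turn -0.0 = 0x-0.00 | shift mm [  6.1 160.1  -0. ] = 4x[ 0.0015  0.04   -0.    ]
turn -0.0 = 0x-0.00 | shift mm [ 0.  0. 80.] = 2x[0.   0.   0.04]
```

Call:
apply_moves(series=[{"xyz": [0, 0, -0.02], "dr": [0, 0, 0], "grip": 0.05}, {"xyz": [0, 0, -0.04], "dr": [0, 0, 0], "grip": 0.05}, {"xyz": [0, 0, -0.04], "dr": [0, 0, 0], "grip": 0.05}, {"xyz": [0, 0, 0], "dr": [0, 0, -6.5], "grip": 0.05}, {"xyz": [0, 0, 0], "dr": [0, 0, -6.5], "grip": 0.05}, {"xyz": [0, 0, 0], "dr": [0, 0, -6.5], "grip": 0.05}, {"xyz": [0, 0, 0], "dr": [0, 0, -6.5], "grip": 0.05}, {"xyz": [0, 0, 0], "dr": [0, 0, -6.5], "grip": 0.05}])

```text
time_s: 12.08
tcp_pos: [0.4497, 0.2983, 0.1274]
eef_rot: [0.757, 0.654, -0.0, 0.0]
ft_force: [-0.4, 0.3, -3.4]
width: 0.0637
grip_force: 30.0
```

Call:
apply_moves(series=[{"xyz": [-0.036, 0, 0], "dr": [0, 0, -6.5], "grip": 0.05}, {"xyz": [-0.037, 0.0014, 0], "dr": [0, 0, 0], "grip": 0.05}, {"xyz": [-0.037, 0.0014, 0], "dr": [0, 0, 0], "grip": 0.05}, {"xyz": [-0.037, 0.0014, 0], "dr": [0, 0, 0], "grip": 0.05}, {"xyz": [-0.037, 0.0014, 0], "dr": [0, 0, 0], "grip": 0.05}, {"xyz": [-0.037, 0.0014, 0], "dr": [0, 0, 0], "grip": 0.05}, {"xyz": [-0.037, 0.0014, 0], "dr": [0, 0, 0], "grip": 0.05}, {"xyz": [-0.037, 0.0014, 0], "dr": [0, 0, 0], "grip": 0.05}])

```text
time_s: 12.75
tcp_pos: [0.4438, 0.0021, 0.1275]
eef_rot: [0.72, 0.693, 0.0, 0.0]
ft_force: [0.8, -0.9, -2.3]
width: 0.0637
grip_force: 30.0
```

Call:
apply_moves(series=[{"xyz": [0.0015, 0.039, 0], "dr": [0, 0, 0], "grip": 0.05}, {"xyz": [0.0015, 0.039, 0], "dr": [0, 0, 0], "grip": 0.05}, {"xyz": [0.0015, 0.039, 0], "dr": [0, 0, 0], "grip": 0.05}, {"xyz": [0.0015, 0.039, 0], "dr": [0, 0, 0], "grip": 0.05}, {"xyz": [0, 0, 0], "dr": [0, 0, 0], "grip": 0.05}, {"xyz": [0, 0, 0], "dr": [0, 0, 0], "grip": 0.05}])

```text
time_s: 13.25
tcp_pos: [0.6016, 0.0034, 0.126]
eef_rot: [0.721, 0.693, -0.0, -0.0]
ft_force: [-1.0, -0.2, -3.4]
width: 0.0642
grip_force: 30.0
```

```bash
python3 look.py w4; python3 - <<'E'
from meas import *
f,c,s=load("w4");print(s["width"],s["grip_force"])
plan([(.6102,.0042,.06,-2.2),(.6102,.0042,.0415,-2.2)])
p=s["tcp_pos"];h=.012+p[2]-.0291
print("yellow");rects("w4",(20,120,70),(35,255,255),p[2]+.031,(200,500,0,300),20)
print("blue");rects("w4",(105,120,30),(125,255,255),p[2]+.031,(230,420,0,400),200)
E
```

```text
13.25 [0.6016 0.0034 0.126 ] -2.21 0.0642
0.06415428385416186 29.97400486841798
turn 0.0 = 1x0.00 | shift mm [ 0.9 10.2 66.2] = 2x[0.0004 0.0051 0.0331]
turn -0.0 = 0x-0.00 | shift mm [ 0.   0.  18.5] = 1x[0.     0.     0.0185]
yellow
(448, 285) ctr [668.5  -9.2] size [ 8.1 18.4] ang 46.0
(203, 279) ctr [ 5.416e+02 -3.000e-01] size [7.  3.6] ang 81.5
(321, 261) ctr [602.5   7.5] size [ 6.7 18.4] ang 89.6
(320, 209) ctr [603.3  35.3] size [ 7.5 18.9] ang 89.6
(319, 144) ctr [604.1  66.1] size [ 6.6 63.4] ang 88.3
blue
(320, 334) ctr [600.8 -36.3] size [22.1 63.3] ang 87.8
(319, 219) ctr [603.2  27.7] size [69.7 65.3] ang 87.8
```

View pics/w4.png

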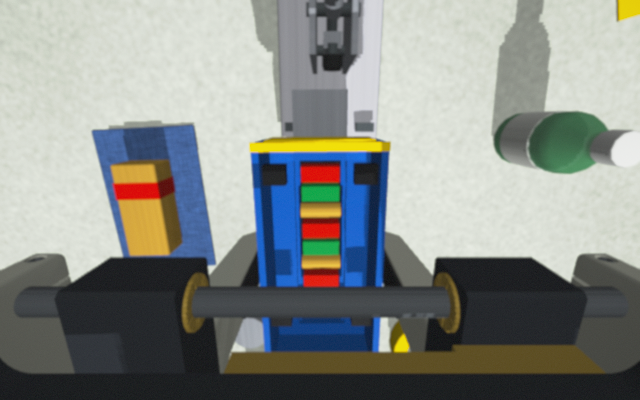

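The wrist view shows the block on the mat at (147,205) and the held base with its yellow end at (319,144). Its tongue faces the clamp, and it is centred on the TCP within about 1 mm.

Call:
apply_moves(series=[{"xyz": [0.0005, 0.009, 0], "dr": [0, 0, 0], "grip": 0.05}, {"xyz": [0, 0, 0.035], "dr": [0, 0, 0], "grip": 0.05}, {"xyz": [0, 0, 0.027], "dr": [0, 0, 0], "grip": 0.05}, {"xyz": [0, 0, 0.01], "dr": [0, 0, 0], "grip": 0.05}, {"xyz": [0, 0, 0], "dr": [0, 0, 0], "grip": 0.05}, {"xyz": [0, 0, 0.006], "dr": [0, 0, 0], "grip": 0.05}, {"xyz": [0, 0, 0.006], "dr": [0, 0, 0], "grip": 0.05}, {"xyz": [0, 0, 0], "dr": [0, 0, 0], "grip": 0.05}])

```text
time_s: 13.97
tcp_pos: [0.6099, 0.0038, 0.0436]
eef_rot: [0.721, 0.693, 0.0, 0.0]
ft_force: [-0.2, 0.5, -3.6]
width: 0.064
grip_force: 30.0
```

```bash
python3 - <<'E'
from h import *
plan([(.6102,.0042,.041,-2.2)])
E
```

```text
turn -0.0 = 1x-0.01 | shift mm [0.5 0.3 2.6] = 1x[0.0005 0.0003 0.0026]
```

Call:
apply_moves(series=[{"xyz": [0, 0, 0.002], "dr": [0, 0, 0], "grip": 0.05}, {"xyz": [0, 0, 0.001], "dr": [0, 0, 0], "grip": 0.05}, {"xyz": [0, 0, 0], "dr": [0, 0, 0], "grip": 0.05}, {"xyz": [0, 0, 0], "dr": [0, 0, 0], "grip": 0.093}, {"xyz": [0, 0, 0], "dr": [0, 0, 0], "grip": 0.093}, {"xyz": [0, 0, 0], "dr": [0, 0, 0], "grip": 0.093}, {"xyz": [0, 0, 0], "dr": [0, 0, 0], "grip": 0.093}, {"xyz": [0, 0, 0], "dr": [0, 0, 0], "grip": 0.093}])

```text
time_s: 14.63
tcp_pos: [0.6097, 0.0038, 0.0403]
eef_rot: [0.721, 0.693, 0.0, 0.0]
ft_force: [-0.2, -0.4, 0.6]
width: 0.0911
grip_force: 0.0
```

Call:
apply_moves(series=[{"xyz": [0, 0, -0.01], "dr": [0, 0, 0], "grip": 0.093}, {"xyz": [0, 0, -0.04], "dr": [0, 0, 0], "grip": 0.093}, {"xyz": [0, 0, -0.04], "dr": [0, 0, 0], "grip": 0.093}, {"xyz": [0, 0, -0.04], "dr": [0, 0, 0], "grip": 0.093}, {"xyz": [0, 0, -0.04], "dr": [0, 0, 0], "grip": 0.0}, {"xyz": [0, 0, 0], "dr": [0, 0, 0], "grip": 0.0}, {"xyz": [0, 0, 0], "dr": [0, 0, 0], "grip": 0.0}])

```text
time_s: 15.22
tcp_pos: [0.6114, 0.0036, 0.2143]
eef_rot: [0.721, 0.693, 0.002, 0.003]
ft_force: [-0.2, 0.5, -0.4]
width: 0.0776
grip_force: 0.0
```

```bash
python3 look.py w5; python3 - <<'E'
from meas import *
f,c,s=load("w5")
print("blue");rects("w5",(105,120,30),(125,255,255),.072,(230,420,0,400),200)
print("yel");rects("w5",(20,120,70),(35,255,255),.07,(200,500,0,300),60)
print("red");rects("w5",(0,150,50),(6,255,255),.17,(200,500,0,150),60)
S=np.array([.6102,.0042]);e=np.array([np.sin(np.radians(2.2)),np.cos(np.radians(2.2))])
pts=[]
for th,r,off in[(70,80,-30),(70,80,-20)]+[(t,95,-16) for t in(60,45,30,15,0,-8,-13)]:
    t=np.radians(th);a=140+r*np.cos(t)+off*np.sin(t)*1.1;z=82+r*np.sin(t)-off*np.cos(t)*0.75
    q=S+e*a/1000;pts.append((q[0],q[1],z/1000,-2.2));print(th,round(a),round(z))
plan([(S[0],S[1],.26,-2.2)]+pts)
E
```

```text
15.2167 [0.6114 0.0036 0.2143] -2.21 0.0776
blue
(317, 190) ctr [610.2  -0. ] size [125.1  63. ] ang 87.6
yel
(480, 287) ctr [ 801.5 -125.6] size [ 8.1 40.4] ang 26.4
(385, 279) ctr [ 686.1 -109.5] size [21.4 31.3] ang 87.5
(318, 220) ctr [609.3 -31.8] size [ 7.1 19.1] ang 88.1
(318, 193) ctr [610.6  -1.2] size [ 7.9 18.6] ang 87.7
(318, 165) ctr [611.3  29.5] size [ 7.5 19.2] ang 87.7
(317, 130) ctr [612.3  66.3] size [ 6. 63.] ang 87.8
red
(318, 145) ctr [612.6  59.2] size [ 4.9 11.4] ang 87.7
(318, 4) ctr [616.2 146.8] size [ 4.4 12.5] ang 87.9
70 136 165
70 147 162
60 172 170
45 195 158
30 213 140
15 227 118
0 235 94
-8 237 81
-13 237 72
turn -0.0 = 1x-0.01 | shift mm [  0.4   0.3 -48.4] = 2x[ 0.0002  0.0002 -0.0242]
turn -0.0 = 0x-0.00 | shift mm [136.4   0.   95.1] = 5x[0.0273 0.     0.019 ]
turn -0.0 = 0x-0.00 | shift mm [10.3  0.   2.6] = 1x[0.0103 0.     0.0026]
turn -0.0 = 0x-0.00 | shift mm [25.6 -0.  -8. ] = 1x[ 0.0256 -0.     -0.008 ]
turn -0.0 = 0x-0.00 | shift mm [22.5 -0.  12.6] = 1x[ 0.0225 -0.      0.0126]
turn -0.0 = 0x-0.00 | shift mm [18.7  0.  17.8] = 1x[0.0187 0.     0.0178]
turn -0.0 = 0x-0.00 | shift mm [13.7 -0.  21.7] = 1x[ 0.0137 -0.      0.0217]
turn -0.0 = 0x-0.00 | shift mm [ 7.8  0.  24.2] = 1x[0.0078 0.     0.0242]
turn -0.0 = 0x-0.00 | shift mm [ 1.5 -0.  13.3] = 1x[ 0.0015 -0.      0.0133]
turn -0.0 = 0x-0.00 | shift mm [-0.   0.   8.3] = 1x[-0.      0.      0.0083]
```

View pics/w5.png

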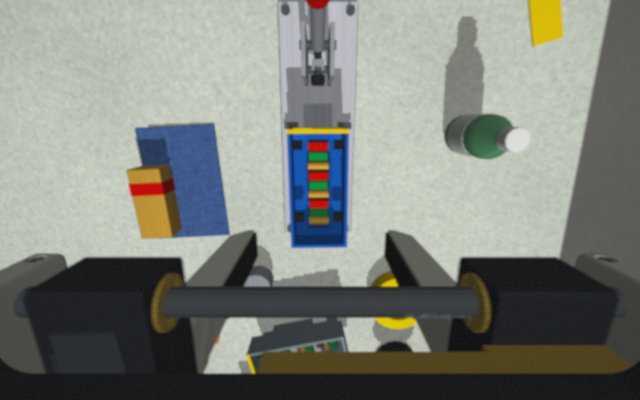

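The base is seated: centre at about (610,3) mm, yaw 87.7°, tongue towards the clamp. The brass block, however, has been knocked partly off the mat, now at (151,200). I put it back first.

```bash
python3 - <<'E'
from meas import *
f,c,s=load("w5")
print("brass");rects("w5",(8,80,60),(25,255,255),.032,(110,200,150,250))
print("mat");rects("w5",(105,120,30),(125,255,255),.003,(110,250,100,250),200)
print(proj(c,(.4345,.003,.003)))
plan([(.4,-.02,.22,0)])
E
```

```text
brass
(156, 214) ctr [408.2 -29.9] size [51.9 60.8] ang 0.9
(148, 174) ctr [407.8  20.7] size [52.1 21.1] ang 0.9
mat
(182, 180) ctr [434.4   2.6] size [ 95.8 145.1] ang 0.6
[184.18805359 183.1201582 ]
turn -2.2 = 1x-2.21 | shift mm [ -23.8 -209.9   -8.4] = 6x[-0.004  -0.035  -0.0014]
```

Call:
apply_moves(series=[{"xyz": [0, 0, 0], "dr": [0, 0, -2.2], "grip": 0.093}, {"xyz": [-0.004, -0.035, 0], "dr": [0, 0, 0], "grip": 0.093}, {"xyz": [-0.004, -0.035, 0], "dr": [0, 0, 0], "grip": 0.093}, {"xyz": [-0.004, -0.035, 0], "dr": [0, 0, 0], "grip": 0.093}, {"xyz": [-0.004, -0.035, 0], "dr": [0, 0, 0], "grip": 0.093}, {"xyz": [-0.004, -0.035, 0], "dr": [0, 0, 0], "grip": 0.093}, {"xyz": [0, -0.035, 0], "dr": [0, 0, 0], "grip": 0.093}, {"xyz": [0, 0, 0], "dr": [0, 0, 0], "grip": 0.093}])

```text
time_s: 15.93
tcp_pos: [0.3919, -0.0145, 0.2076]
eef_rot: [0.707, 0.707, -0.002, -0.004]
ft_force: [-0.8, 0.1, -0.2]
width: 0.093
grip_force: 0.0
```

Call:
apply_moves(series=[{"xyz": [0, 0, 0], "dr": [0, 0, 0], "grip": 0.093}, {"xyz": [0, 0, 0], "dr": [0, 0, 0], "grip": 0.093}])

```text
time_s: 16.1
tcp_pos: [0.3996, -0.0161, 0.2096]
eef_rot: [0.707, 0.707, -0.0, -0.0]
ft_force: [0.9, -0.3, 0.3]
width: 0.0929
grip_force: 0.0
```

```bash
python3 look.py w6; python3 - <<'E'
from meas import *
r=rects("w6",(8,80,60),(25,255,255),.031,(230,410,80,300),60)
rects("w6",(105,120,30),(125,255,255),.003,(200,480,50,300),200)
E
```

```text
16.1 [ 0.3996 -0.0161  0.2096] -0.04 0.0929
(301, 279) ctr [ 374.6 -146.6] size [22.2 78.5] ang 90.0
(321, 195) ctr [401.3 -32.5] size [56.6 39.5] ang 90.0
(321, 152) ctr [401.2  20. ] size [19.7 38.8] ang 90.0
(471, 182) ctr [596.7 -26.4] size [ 19.7 126.9] ang 8.2
(348, 161) ctr [434.    2.2] size [ 95.7 145.7] ang 0.6
```

Call:
apply_moves(series=[{"xyz": [0, 0.0015, 0.04], "dr": [0, 0, 0], "grip": 0.093}, {"xyz": [0, 0, 0.04], "dr": [0, 0, 0], "grip": 0.093}, {"xyz": [0, 0, 0.04], "dr": [0, 0, 0], "grip": 0.093}, {"xyz": [0, 0, 0.04], "dr": [0, 0, 0], "grip": 0.093}, {"xyz": [0, 0, 0.03], "dr": [0, 0, 0], "grip": 0.093}, {"xyz": [0, 0, 0], "dr": [0, 0, 0], "grip": 0.03}, {"xyz": [0, 0, 0], "dr": [0, 0, 0], "grip": 0.03}, {"xyz": [0, 0, 0], "dr": [0, 0, 0], "grip": 0.03}])

```text
time_s: 16.82
tcp_pos: [0.4026, -0.0164, 0.021]
eef_rot: [0.707, 0.707, 0.0, 0.0]
ft_force: [-0.8, -0.3, 0.8]
width: 0.0776
grip_force: 0.0
```

Call:
apply_moves(series=[{"xyz": [0, 0, 0], "dr": [0, 0, 0], "grip": 0.03}, {"xyz": [0, 0, 0], "dr": [0, 0, 0], "grip": 0.03}, {"xyz": [0, 0, 0], "dr": [0, 0, 0], "grip": 0.03}, {"xyz": [0, 0, 0], "dr": [0, 0, 0], "grip": 0.03}, {"xyz": [0, 0, 0], "dr": [0, 0, 0], "grip": 0.03}, {"xyz": [0, 0, 0], "dr": [0, 0, 0], "grip": 0.03}, {"xyz": [0, 0, 0], "dr": [0, 0, 0], "grip": 0.03}, {"xyz": [0, 0, 0], "dr": [0, 0, 0], "grip": 0.03}])

```text
time_s: 17.48
tcp_pos: [0.4012, -0.0162, 0.0207]
eef_rot: [0.707, 0.707, 0.0, 0.0]
ft_force: [-0.8, 0.3, 5.7]
width: 0.0397
grip_force: 30.0
```

Call:
apply_moves(series=[{"xyz": [0, 0, -0.02], "dr": [0, 0, 0], "grip": 0.03}, {"xyz": [0.018, 0.033, 0], "dr": [0, 0, 0], "grip": 0.03}, {"xyz": [0, 0, 0], "dr": [0, 0, 0], "grip": 0.03}, {"xyz": [0, 0, 0], "dr": [0, 0, 0], "grip": 0.03}, {"xyz": [0, 0, 0.012], "dr": [0, 0, 0], "grip": 0.03}, {"xyz": [0, 0, 0.007], "dr": [0, 0, 0], "grip": 0.03}, {"xyz": [0, 0, 0], "dr": [0, 0, 0], "grip": 0.03}, {"xyz": [0, 0, 0], "dr": [0, 0, 0], "grip": 0.03}])

```text
time_s: 18.15
tcp_pos: [0.4327, 0.002, 0.0203]
eef_rot: [0.707, 0.707, -0.001, -0.001]
ft_force: [-0.0, -0.6, -2.7]
width: 0.0399
grip_force: 30.0
```

Call:
apply_moves(series=[{"xyz": [0, 0, 0.001], "dr": [0, 0, 0], "grip": 0.093}, {"xyz": [0, 0, 0], "dr": [0, 0, 0], "grip": 0.093}, {"xyz": [0, 0, 0], "dr": [0, 0, 0], "grip": 0.093}, {"xyz": [0, 0, 0], "dr": [0, 0, 0], "grip": 0.093}, {"xyz": [0, 0, 0], "dr": [0, 0, 0], "grip": 0.093}, {"xyz": [0, 0, 0], "dr": [0, 0, 0], "grip": 0.093}, {"xyz": [0, 0, 0], "dr": [0, 0, 0], "grip": 0.093}, {"xyz": [0, 0, 0], "dr": [0, 0, 0], "grip": 0.093}])

```text
time_s: 18.82
tcp_pos: [0.4341, 0.0019, 0.0202]
eef_rot: [0.707, 0.707, 0.0, 0.0]
ft_force: [0.5, 0.0, 0.4]
width: 0.0883
grip_force: 0.0
```

Call:
apply_moves(series=[{"xyz": [0, 0, -0.03], "dr": [0, 0, 0], "grip": 0.093}, {"xyz": [0, 0, -0.04], "dr": [0, 0, 0], "grip": 0.093}, {"xyz": [0, 0, -0.04], "dr": [0, 0, 0], "grip": 0.093}, {"xyz": [0, 0, -0.04], "dr": [0, 0, 0], "grip": 0.0}, {"xyz": [0, 0, -0.04], "dr": [0, 0, 0], "grip": 0.0}, {"xyz": [0, 0, -0.04], "dr": [0, 0, 0], "grip": 0.0}, {"xyz": [0, 0, 0], "dr": [0, 0, 0], "grip": 0.0}, {"xyz": [0, 0, 0], "dr": [0, 0, 0], "grip": 0.0}])

```text
time_s: 19.48
tcp_pos: [0.4355, 0.0015, 0.2526]
eef_rot: [0.707, 0.707, 0.002, 0.003]
ft_force: [-1.0, 0.2, -0.3]
width: 0.0639
grip_force: 0.0
```

```bash
python3 look.py w7; python3 - <<'E'
from meas import *
rects("w7",(8,80,60),(25,255,255),.033,(200,480,50,300),60)
rects("w7",(105,120,30),(125,255,255),.003,(200,420,50,300),200)
def tri(a,pa,b,pb):
    A=[];B=[]
    for n,p in((a,pa),(b,pb)):
        f,c,s=load(n);o,d=ray(c,*p);d/=np.linalg.norm(d);M=np.eye(3)-np.outer(d,d);A.append(M);B.append(M@o)
    return np.linalg.solve(sum(A),sum(B))
print("pad",tri("w1",(362.5,100.7),"w5",(318,79)))
f,c,s=load("w7");f5=load("w5")[0]
a=cv2.resize(f[0:200,380:560],(540,600));b=cv2.resize(f5[0:140,270:370],None,fx=2.6,fy=4.28)
cv2.imwrite("pics/c3.png",np.hstack([a,b[:600]]))
E
```

```text
19.4833 [0.4355 0.0015 0.2526] -0.01 0.0639
(451, 286) ctr [ 632.7 -167.4] size [23.1 55.6] ang 45.3
(292, 278) ctr [ 395.  -151.2] size [ 29.8 107.1] ang 89.8
(446, 209) ctr [611.2 -45. ] size [ 8.7 22.7] ang 89.9
(449, 185) ctr [612. -11.] size [11.1 23.6] ang 89.9
(317, 186) ctr [432.5 -13.3] size [38.  57.1] ang 0.5
(454, 159) ctr [613.5  23.5] size [ 9.2 24. ] ang 89.9
(317, 148) ctr [432.9  37.9] size [19.4 39.1] ang 90.0
(317, 169) ctr [433.3   2.5] size [ 95.2 144.7] ang 0.6
pad [0.61483328 0.11486526 0.07377408]Traceback (most recent call last):
  File "<stdin>", line 12, in <module>
    return _nx.concatenate(arrs, 1, dtype=dtype, casting=casting)
           ~~~~~~~~~~~~~~~^^^^^^^^^^^^^^^^^^^^^^^^^^^^^^^^^^^^^^^
ValueError: all the input array dimensions except for the concatenation axis must match exactly, but along dimension 0, the array at index 0 has size 600 and the array at index 1 has size 599
```

The block is back near the mat's middle, at (433,1). Next is the clamp push with the fingers closed.

```bash
python3 - <<'E'
from h import *
S=np.array([.6102,.0042]);e=np.array([np.sin(np.radians(2.2)),np.cos(np.radians(2.2))])
P=lambda a,z:(*(S+e*a),z,-2.2)
plan([P(.1,.255),P(.136,.165)])
E
```

```text
turn 2.2 = 1x2.19 | shift mm [109.1 175.8  -4.5] = 6x[ 0.0182  0.0293 -0.0007]
turn -0.0 = 0x-0.00 | shift mm [36.  0. 90.] = 3x[0.012 0.    0.03 ]
```

Call:
apply_moves(series=[{"xyz": [0, 0, 0], "dr": [0, 0, 2.2], "grip": 0.0}, {"xyz": [0.018, 0.0293, 0], "dr": [0, 0, 0], "grip": 0.0}, {"xyz": [0.018, 0.0293, 0], "dr": [0, 0, 0], "grip": 0.0}, {"xyz": [0.018, 0.0293, 0], "dr": [0, 0, 0], "grip": 0.0}, {"xyz": [0.018, 0.0293, 0], "dr": [0, 0, 0], "grip": 0.0}, {"xyz": [0.018, 0.0293, 0], "dr": [0, 0, 0], "grip": 0.0}, {"xyz": [0.019, 0.0293, 0], "dr": [0, 0, 0], "grip": 0.0}, {"xyz": [0, 0, 0], "dr": [0, 0, 0], "grip": 0.0}])

```text
time_s: 20.2
tcp_pos: [0.6167, 0.1067, 0.2451]
eef_rot: [0.72, 0.694, -0.001, -0.002]
ft_force: [-1.3, -0.4, 0.1]
width: 0.0065
grip_force: 0.0
```

Call:
apply_moves(series=[{"xyz": [0.012, 0, 0.03], "dr": [0, 0, 0], "grip": 0.0}, {"xyz": [0.012, 0, 0.03], "dr": [0, 0, 0], "grip": 0.0}, {"xyz": [0.012, 0, 0.03], "dr": [0, 0, 0], "grip": 0.0}, {"xyz": [0, 0, 0], "dr": [0, 0, 0], "grip": 0.0}, {"xyz": [0, 0, 0], "dr": [0, 0, 0], "grip": 0.0}])

```text
time_s: 20.62
tcp_pos: [0.6128, 0.1398, 0.157]
eef_rot: [0.72, 0.694, -0.003, -0.002]
ft_force: [0.1, -0.1, 0.8]
width: 0.0005
grip_force: 0.0
```

```bash
cat > cl.py <<'E'
from h import *
S=np.array([.6102,.0042]);e=np.array([np.sin(np.radians(2.2)),np.cos(np.radians(2.2))])
s=observe();q=np.array(s["tcp_pos"]);print("a %.1f lat %.1f z %.1f"%(1000*(q[:2]-S)@e,1000*(q[:2]-S)@np.array([-e[1],e[0]]),1000*q[2]),np.round(s["ft_force"],1),s["width"])
E
python3 cl.py
```

```text
a 135.6 lat 2.7 z 157.0 [ 0.1 -0.1  0.8] 0.0004932379330626324
```

Call:
apply_moves(series=[{"xyz": [0.011, 0, -0.005], "dr": [0, 0, 0], "grip": 0.0}, {"xyz": [0.012, 0, -0.004], "dr": [0, 0, 0], "grip": 0.0}, {"xyz": [0.013, 0, -0.004], "dr": [0, 0, 0], "grip": 0.0}, {"xyz": [0.012, 0, 0.005], "dr": [0, 0, 0], "grip": 0.0}, {"xyz": [0.011, 0, 0.006], "dr": [0, 0, 0], "grip": 0.0}, {"xyz": [0.009, 0, 0.009], "dr": [0, 0, 0], "grip": 0.0}, {"xyz": [0.009, 0, 0.009], "dr": [0, 0, 0], "grip": 0.0}, {"xyz": [0.007, 0, 0.011], "dr": [0, 0, 0], "grip": 0.0}])

```text
time_s: 21.28
tcp_pos: [0.6187, 0.2255, 0.1323]
eef_rot: [0.72, 0.694, 0.0, 0.0]
ft_force: [0.6, 0.1, 2.4]
width: 0.0004
grip_force: 0.8
```

```bash
python3 cl.py
```

```text
a 221.4 lat -0.0 z 132.3 [0.6 0.1 2.4] 0.0004404653105479601
```

Contact, at 2.4 N. I continue down the arc.

Call:
apply_moves(series=[{"xyz": [0.006, 0, 0.013], "dr": [0, 0, 0], "grip": 0.0}, {"xyz": [0.004, 0, 0.013], "dr": [0, 0, 0], "grip": 0.0}, {"xyz": [0.003, 0, 0.013], "dr": [0, 0, 0], "grip": 0.0}, {"xyz": [0.001, 0, 0.007], "dr": [0, 0, 0], "grip": 0.0}, {"xyz": [0, 0, 0.005], "dr": [0, 0, 0], "grip": 0.0}, {"xyz": [0, 0, 0], "dr": [0, 0, 0], "grip": 0.0}])

```text
time_s: 21.78
tcp_pos: [0.6179, 0.2374, 0.0801]
eef_rot: [0.721, 0.693, -0.002, -0.001]
ft_force: [-0.3, 0.0, -0.4]
width: 0.0003
grip_force: 0.0
```

```bash
python3 cl.py
```

```text
a 233.3 lat 1.2 z 80.1 [-0.3  0.  -0.4] 0.000302281202616811
```

Call:
apply_moves(series=[{"xyz": [0, 0, 0.002], "dr": [0, 0, 0], "grip": 0.0}, {"xyz": [0, 0, 0.002], "dr": [0, 0, 0], "grip": 0.0}, {"xyz": [0, 0, 0.002], "dr": [0, 0, 0], "grip": 0.0}, {"xyz": [0, 0, 0], "dr": [0, 0, 0], "grip": 0.0}])

```text
time_s: 22.12
tcp_pos: [0.6194, 0.2375, 0.0767]
eef_rot: [0.721, 0.693, 0.0, 0.0]
ft_force: [-0.7, -0.9, 2.0]
width: 0.0007
grip_force: 0.8
```

```bash
python3 cl.py
```

```text
a 233.5 lat -0.2 z 76.7 [-0.7 -0.9  2. ] 0.0006576917843090481
```

Call:
apply_moves(series=[{"xyz": [0, 0, 0.002], "dr": [0, 0, 0], "grip": 0.0}, {"xyz": [0, 0, 0.002], "dr": [0, 0, 0], "grip": 0.0}, {"xyz": [0, 0, 0], "dr": [0, 0, 0], "grip": 0.0}, {"xyz": [0, 0, 0], "dr": [0, 0, 0], "grip": 0.0}])

```text
time_s: 22.45
tcp_pos: [0.6196, 0.2376, 0.0759]
eef_rot: [0.721, 0.693, 0.001, 0.001]
ft_force: [-6.4, -3.8, 18.4]
width: 0.0003
grip_force: 8.9
```

```bash
python3 cl.py
```

```text
a 233.6 lat -0.5 z 75.9 [-6.4 -3.8 18.4] 0.0002699909405783593
```

The handle stands against its stop, reading 18 N. I raise and go to the grey totes.

Call:
apply_moves(series=[{"xyz": [0, 0, -0.03], "dr": [0, 0, 0], "grip": 0.0}, {"xyz": [0, 0, -0.04], "dr": [0, 0, 0], "grip": 0.093}, {"xyz": [0, 0, -0.04], "dr": [0, 0, 0], "grip": 0.093}, {"xyz": [0, 0, -0.04], "dr": [0, 0, 0], "grip": 0.093}, {"xyz": [0, 0, -0.04], "dr": [0, 0, 0], "grip": 0.093}, {"xyz": [0, 0, 0], "dr": [0, 0, 0], "grip": 0.093}])

```text
time_s: 22.95
tcp_pos: [0.6227, 0.2388, 0.2727]
eef_rot: [0.721, 0.693, 0.007, 0.004]
ft_force: [0.9, 0.4, 2.0]
width: 0.0294
grip_force: 0.0
```

```bash
python3 look.py w8; python3 - <<'E'
from h import *
plan([(.55,-.28,.28,-2.2),(.55,-.28,.28,-80)])
f=grab_frame("top");cv2.imwrite("pics/top1.png",f)
f0=cv2.imread("pics/top0.png")
for r in((380,160,480,220),(360,210,410,270)):
    a=cv2.absdiff(f[r[1]:r[3],r[0]:r[2]],f0[r[1]:r[3],r[0]:r[2]]);print(r,a.max(),(a.max(2)>30).sum())
w=cv2.imread("pics/w8.png")
cv2.imwrite("pics/m1.png",np.vstack([cv2.resize(f[80:300,150:490],(800,300))[:, :],cv2.resize(w[60:300],(800,300))]))
E
```

```text
22.95 [0.6227 0.2388 0.2727] -2.21 0.0294
turn -0.0 = 1x-0.01 | shift mm [-520.9  -51.7  -11.4] = 13x[-0.0401 -0.004  -0.0009]
turn 77.8 = 11x7.07 | shift mm [ 0.  0. -0.] = 0x[ 0.  0. -0.]
(380, 160, 480, 220) 22 0
(360, 210, 410, 270) 22 0
```

View pics/m1.png

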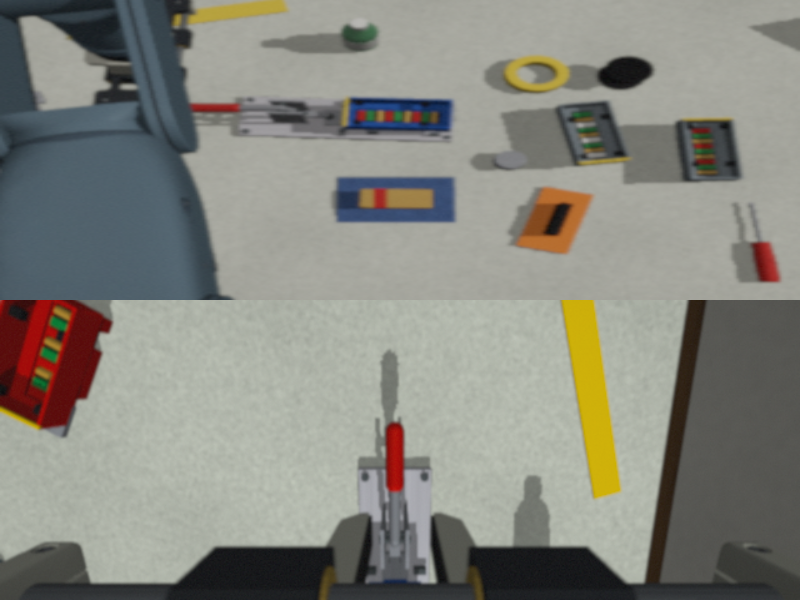

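The clamp handle lies level and closed, the base is held, and the block lies on the mat. There are two grey totes only, A at montage (593,133) with yellow towards the robot and B at (708,150) with yellow away; nothing there has moved. I go to A.

```bash
python3 - <<'E'
from h import *
c=calibration("top")
for p in[(401,178),(451,190),(406,197),(450,167)]:print(np.round(onplane(c,*p,.06)*1000))
E
```

```text
[ 569. -238.   60.]
[ 536. -381.   60.]
[ 514. -251.   60.]
[ 604. -382.   60.]
```

Call:
apply_moves(series=[{"xyz": [-0.04, -0.004, 0], "dr": [0, 0, 0], "grip": 0.093}, {"xyz": [-0.04, -0.004, 0], "dr": [0, 0, 0], "grip": 0.093}, {"xyz": [-0.04, -0.004, 0], "dr": [0, 0, 0], "grip": 0.093}, {"xyz": [-0.04, -0.004, 0], "dr": [0, 0, 0], "grip": 0.093}, {"xyz": [-0.04, -0.004, 0], "dr": [0, 0, 0], "grip": 0.093}, {"xyz": [-0.04, -0.004, 0], "dr": [0, 0, 0], "grip": 0.093}, {"xyz": [-0.04, -0.004, 0], "dr": [0, 0, 0], "grip": 0.093}, {"xyz": [-0.04, -0.004, 0], "dr": [0, 0, 0], "grip": 0.093}])

```text
time_s: 23.72
tcp_pos: [0.5732, -0.0821, 0.26]
eef_rot: [0.721, 0.693, -0.001, -0.002]
ft_force: [0.8, -0.9, 0.3]
width: 0.0899
grip_force: 0.0
```

Call:
apply_moves(series=[{"xyz": [-0.04, -0.004, 0], "dr": [0, 0, 0], "grip": 0.093}, {"xyz": [-0.04, -0.004, 0], "dr": [0, 0, 0], "grip": 0.093}, {"xyz": [-0.04, -0.004, 0], "dr": [0, 0, 0], "grip": 0.093}, {"xyz": [-0.04, -0.004, 0], "dr": [0, 0, 7], "grip": 0.093}, {"xyz": [0, 0, 0], "dr": [0, 0, 7], "grip": 0.093}, {"xyz": [0, 0, 0], "dr": [0, 0, 7], "grip": 0.093}, {"xyz": [0, 0, 0], "dr": [0, 0, 7], "grip": 0.093}, {"xyz": [0, 0, 0], "dr": [0, 0, 7], "grip": 0.093}])

```text
time_s: 24.38
tcp_pos: [0.5516, -0.24, 0.2596]
eef_rot: [0.897, 0.441, -0.001, -0.002]
ft_force: [0.4, 0.8, 0.2]
width: 0.0935
grip_force: 0.0
```

Call:
apply_moves(series=[{"xyz": [0, 0, 0], "dr": [0, 0, 7], "grip": 0.093}, {"xyz": [0, 0, 0], "dr": [0, 0, 7], "grip": 0.093}, {"xyz": [0, 0, 0], "dr": [0, 0, 7], "grip": 0.093}, {"xyz": [0, 0, 0], "dr": [0, 0, 7], "grip": 0.093}, {"xyz": [0, 0, 0], "dr": [0, 0, 7], "grip": 0.093}, {"xyz": [0, 0, 0], "dr": [0, 0, 7], "grip": 0.093}, {"xyz": [0, 0, 0], "dr": [0, 0, 0], "grip": 0.093}, {"xyz": [0, 0, 0], "dr": [0, 0, 0], "grip": 0.093}])

```text
time_s: 25.05
tcp_pos: [0.552, -0.2395, 0.2604]
eef_rot: [0.995, 0.096, -0.001, -0.001]
ft_force: [-0.5, 0.0, 0.4]
width: 0.0926
grip_force: 0.0
```

```bash
python3 look.py w9; python3 - <<'E'
from meas import *
f,c,s=load("w9")
for p in[(.57,-.245,.06),(.54,-.385,.06)]:print(proj(c,p))
rects("w9",(22,120,70),(35,255,255),.055,(50,600,0,300),20)
E
```

```text
25.05 [ 0.552  -0.2395  0.2604] -79.01 0.0926
[327.82026404 166.37650775]
[428.14448616 209.03462381]
(504, 286) ctr [ 448.  -528.2] size [60.4 25.3] ang 67.5
(134, 285) ctr [347.7  -6.2] size [14.8 60.5] ang 54.6
(325, 210) ctr [ 511.3 -253.1] size [ 5.6 63.9] ang 11.0
(441, 159) ctr [ 605.4 -384.4] size [ 7.1 65.5] ang 0.9
(66, 78) ctr [611.8  79.4] size [ 6.9 66.7] ang 88.0
(298, 36) ctr [ 708.3 -183.2] size [73.7 76.5] ang 10.9
```

View pics/w9.png

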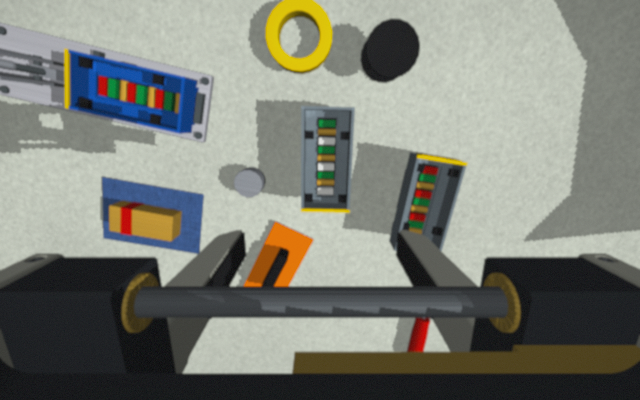

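The wrist view shows A at (327,160) with yellow at the bottom (325,210), and B at (432,205) with yellow at (441,159). The cover is at (275,258) and the tin at (250,181). There is no third grey tote.

```bash
python3 - <<'E'
from meas import *
f,c,s=load("w9")
q=np.mean([onplane(c,*p,.06) for p in[(303,108),(354,108),(301,212),(350,212)]],0);print(q)
plan([(.575,-.241,.26,-79),(.575,-.241,.028,-79)])
E
```

```text
[ 0.57460441 -0.2429262   0.06      ]
turn 0.0 = 1x0.01 | shift mm [22.2  5.8  0.8] = 1x[0.0222 0.0058 0.0008]
turn 0.0 = 0x0.00 | shift mm [  0.   0. 232.] = 6x[0.     0.     0.0387]
```

Call:
apply_moves(series=[{"xyz": [0.022, 0.0065, 0], "dr": [0, 0, 0], "grip": 0.093}, {"xyz": [0, 0, 0.039], "dr": [0, 0, 0], "grip": 0.093}, {"xyz": [0, 0, 0.039], "dr": [0, 0, 0], "grip": 0.093}, {"xyz": [0, 0, 0.039], "dr": [0, 0, 0], "grip": 0.093}, {"xyz": [0, 0, 0.039], "dr": [0, 0, 0], "grip": 0.093}, {"xyz": [0, 0, 0.039], "dr": [0, 0, 0], "grip": 0.093}, {"xyz": [0, 0, 0.035], "dr": [0, 0, 0], "grip": 0.093}, {"xyz": [0, 0, 0], "dr": [0, 0, 0], "grip": 0.093}])

```text
time_s: 25.77
tcp_pos: [0.5701, -0.2389, 0.0241]
eef_rot: [0.995, 0.095, -0.006, -0.005]
ft_force: [-1.2, 1.0, -0.2]
width: 0.0928
grip_force: 0.0
```

Call:
apply_moves(series=[{"xyz": [0, 0, 0], "dr": [0, 0, 0], "grip": 0.05}, {"xyz": [0, 0, 0], "dr": [0, 0, 0], "grip": 0.05}, {"xyz": [0, 0, 0], "dr": [0, 0, 0], "grip": 0.05}, {"xyz": [0, 0, 0], "dr": [0, 0, 0], "grip": 0.05}, {"xyz": [0, 0, 0], "dr": [0, 0, 0], "grip": 0.05}, {"xyz": [0, 0, 0], "dr": [0, 0, 0], "grip": 0.05}, {"xyz": [0, 0, 0], "dr": [0, 0, 0], "grip": 0.05}, {"xyz": [0, 0, 0], "dr": [0, 0, 0], "grip": 0.05}])

```text
time_s: 26.43
tcp_pos: [0.5767, -0.2427, 0.0345]
eef_rot: [0.996, 0.094, 0.002, 0.001]
ft_force: [-0.6, 1.1, 6.6]
width: 0.0638
grip_force: 30.0
```

```bash
python3 - <<'E'
from h import *
print(np.round(observe()["tcp_pos"],4),yawy())
plan([(.575,-.241,.2,-79),(.61,.002,.2,-2.2)])
E
```

```text
[ 0.5767 -0.2427  0.0345] -79.20446120776347
turn -0.2 = 1x-0.20 | shift mm [  -1.3   -2.  -165.5] = 5x[-0.0003 -0.0004 -0.0331]
turn -76.8 = 11x-6.98 | shift mm [244.2  25.6  -0. ] = 6x[ 0.0407  0.0043 -0.    ]
```

Call:
apply_moves(series=[{"xyz": [0, 0, -0.02], "dr": [0, 0, 0], "grip": 0.05}, {"xyz": [0, 0, -0.035], "dr": [0, 0, 0], "grip": 0.05}, {"xyz": [0, 0, -0.04], "dr": [0, 0, 0], "grip": 0.05}, {"xyz": [0, 0, -0.04], "dr": [0, 0, 0], "grip": 0.05}, {"xyz": [0, 0, -0.03], "dr": [0, 0, 0], "grip": 0.05}, {"xyz": [0, 0, 0], "dr": [0, 0, -7], "grip": 0.05}, {"xyz": [0, 0, 0], "dr": [0, 0, -7], "grip": 0.05}, {"xyz": [0, 0, 0], "dr": [0, 0, -7], "grip": 0.05}])

```text
time_s: 27.1
tcp_pos: [0.5756, -0.2422, 0.1987]
eef_rot: [0.961, 0.277, 0.001, 0.001]
ft_force: [0.6, 0.4, -2.3]
width: 0.0641
grip_force: 29.9
```

Call:
apply_moves(series=[{"xyz": [0, 0, 0], "dr": [0, 0, -7], "grip": 0.05}, {"xyz": [0, 0, 0], "dr": [0, 0, -7], "grip": 0.05}, {"xyz": [0, 0, 0], "dr": [0, 0, -7], "grip": 0.05}, {"xyz": [0, 0, 0], "dr": [0, 0, -7], "grip": 0.05}, {"xyz": [0, 0, 0], "dr": [0, 0, -7], "grip": 0.05}, {"xyz": [0, 0, 0], "dr": [0, 0, -7], "grip": 0.05}, {"xyz": [0, 0, 0], "dr": [0, 0, -7], "grip": 0.05}, {"xyz": [0, 0, 0], "dr": [0, 0, -7], "grip": 0.05}])

```text
time_s: 27.77
tcp_pos: [0.5752, -0.242, 0.1974]
eef_rot: [0.718, 0.696, -0.0, -0.0]
ft_force: [0.8, -0.6, -2.1]
width: 0.0639
grip_force: 29.9
```

Call:
apply_moves(series=[{"xyz": [0.04, 0.004, 0], "dr": [0, 0, 0], "grip": 0.05}, {"xyz": [0.04, 0.004, 0], "dr": [0, 0, 0], "grip": 0.05}, {"xyz": [0.04, 0.004, 0], "dr": [0, 0, 0], "grip": 0.05}, {"xyz": [0.04, 0.004, 0], "dr": [0, 0, 0], "grip": 0.05}, {"xyz": [0.04, 0.004, 0], "dr": [0, 0, 0], "grip": 0.05}, {"xyz": [0.04, 0.004, 0], "dr": [0, 0, 0], "grip": 0.05}, {"xyz": [0, 0, 0], "dr": [0, 0, 0], "grip": 0.05}, {"xyz": [0, 0, 0], "dr": [0, 0, 0], "grip": 0.05}])

```text
time_s: 28.43
tcp_pos: [0.6085, -0.0007, 0.1975]
eef_rot: [0.719, 0.695, 0.0, 0.0]
ft_force: [-0.3, 0.7, -2.0]
width: 0.0636
grip_force: 29.9
```

```bash
python3 look.py w10; python3 - <<'E'
from meas import *
f,c,s=load("w10")
z=s["tcp_pos"][2]+.0255
print("grey rim z",z)
# blue/yellow base parts still visible
rects("w10",(20,120,70),(35,255,255),.07,(200,500,0,300),40)
plan([(.6101,.0033,.125,-2.2)])
cv2.imwrite("pics/c4.png",cv2.resize(f[60:300,200:440],None,fx=2.5,fy=2.5))
E
```

```text
28.4333 [ 0.6085 -0.0007  0.1975] -1.95 0.0636
grey rim z 0.22300762282737038
(319, 284) ctr [ 604.3 -106.5] size [ 5.1 39.6] ang 88.0
(450, 286) ctr [ 752.6 -115.4] size [ 9.9 37.6] ang 27.5
(439, 279) ctr [ 738.9 -105.6] size [ 6.7 14.2] ang 4.1
(203, 279) ctr [474.1 -96.5] size [14.3  7.9] ang 82.1
(320, 239) ctr [607.3 -52.4] size [15.1 40.2] ang 88.0
(321, 187) ctr [609.8   5.2] size [15.8 39.2] ang 88.0
(322, 126) ctr [613.3  65.9] size [ 5.7 63.3] ang 87.1
turn 0.1 = 1x0.13 | shift mm [ 5.8  1.4 72.4] = 2x[0.0029 0.0007 0.0362]
```

View pics/c4.png

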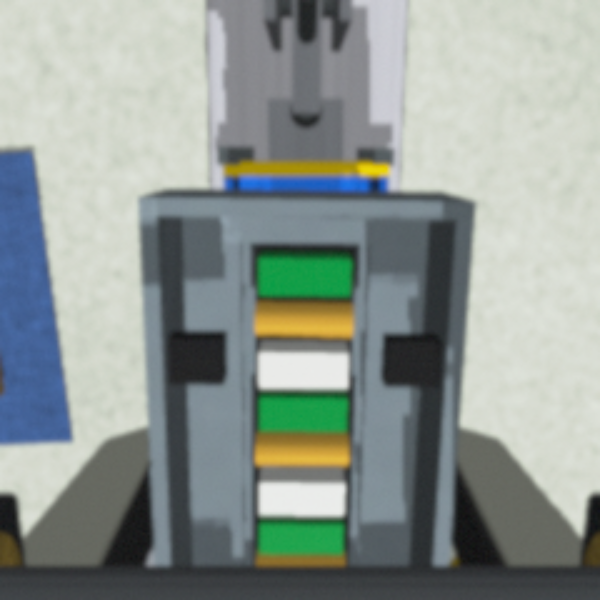

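The crop shows the grey tote held level with its plain end towards the clamp; its rim edge is at crop row about 193. The base's yellow rim lies just beyond at row 168, and the pad bears on the tongue at (305,118).

```bash
python3 - <<'E'
from meas import *
f,c,s=load("w10")
for r in(190,195,200):
    p=onplane(c,322.6,60+r/2.5,.223);print(r,p, "tote centre y",p[1]-.066,"tcp",s["tcp_pos"][:2])
for p,z in[((256.5,140),.223),((389,140),.223)]:print(onplane(c,*p,z))
E
```

```text
190 [0.61218766 0.06532227 0.223     ] tote centre y -0.0006777293344081142 tcp [ 0.60850447 -0.00068506]
195 [0.61215807 0.06440446 0.223     ] tote centre y -0.0015955352230284936 tcp [ 0.60850447 -0.00068506]
200 [0.61212836 0.06348337 0.223     ] tote centre y -0.0025166254891000467 tcp [ 0.60850447 -0.00068506]
[0.58107804 0.06454337 0.223     ]
[0.64333103 0.06241818 0.223     ]
```

Call:
apply_moves(series=[{"xyz": [0.0051, 0.0013, 0], "dr": [0, 0, 0.2], "grip": 0.05}, {"xyz": [0, 0, 0.035], "dr": [0, 0, 0], "grip": 0.05}, {"xyz": [0, 0, 0.03], "dr": [0, 0, 0], "grip": 0.05}, {"xyz": [0, 0, 0.015], "dr": [0, 0, 0], "grip": 0.05}, {"xyz": [0, 0, 0], "dr": [0, 0, 0], "grip": 0.05}, {"xyz": [0, 0, 0.006], "dr": [0, 0, 0], "grip": 0.05}, {"xyz": [0, 0, 0.004], "dr": [0, 0, 0], "grip": 0.05}, {"xyz": [0, 0, 0], "dr": [0, 0, 0], "grip": 0.05}])

```text
time_s: 29.15
tcp_pos: [0.6108, 0.001, 0.1077]
eef_rot: [0.722, 0.692, 0.0, 0.001]
ft_force: [-0.7, 0.6, -2.5]
width: 0.0638
grip_force: 29.9
```

Call:
apply_moves(series=[{"xyz": [0, 0, 0.002], "dr": [0, 0, 0], "grip": 0.05}, {"xyz": [0, 0, 0.002], "dr": [0, 0, 0], "grip": 0.05}, {"xyz": [0, 0, 0], "dr": [0, 0, 0], "grip": 0.05}, {"xyz": [0, 0, 0], "dr": [0, 0, 0], "grip": 0.05}])

```text
time_s: 29.48
tcp_pos: [0.6104, 0.0018, 0.1035]
eef_rot: [0.722, 0.692, 0.0, 0.0]
ft_force: [-1.0, -0.1, -2.2]
width: 0.0638
grip_force: 29.9
```

Call:
apply_moves(series=[{"xyz": [0.0015, 0, 0], "dr": [0, 0, 0], "grip": 0.05}, {"xyz": [0, 0, 0.0015], "dr": [0, 0, 0], "grip": 0.05}, {"xyz": [0, 0, 0.0015], "dr": [0, 0, 0], "grip": 0.05}, {"xyz": [0, 0, 0.001], "dr": [0, 0, 0], "grip": 0.05}, {"xyz": [0, 0, 0], "dr": [0, 0, 0], "grip": 0.05}, {"xyz": [0, 0, 0], "dr": [0, 0, 0], "grip": 0.05}])

```text
time_s: 29.98
tcp_pos: [0.6105, 0.0034, 0.1005]
eef_rot: [0.722, 0.692, 0.0, 0.0]
ft_force: [-2.6, 0.3, 6.1]
width: 0.0636
grip_force: 30.0
```

Contact at the predicted height. Release, rise, go to B.

Call:
apply_moves(series=[{"xyz": [0, 0, 0], "dr": [0, 0, 0], "grip": 0.093}, {"xyz": [0, 0, 0], "dr": [0, 0, 0], "grip": 0.093}, {"xyz": [0, 0, 0], "dr": [0, 0, 0], "grip": 0.093}, {"xyz": [0, 0, 0], "dr": [0, 0, 0], "grip": 0.093}, {"xyz": [0, 0, 0], "dr": [0, 0, 0], "grip": 0.093}, {"xyz": [0, 0, -0.01], "dr": [0, 0, 0], "grip": 0.093}, {"xyz": [0, 0, -0.03], "dr": [0, 0, 0], "grip": 0.093}, {"xyz": [0, 0, -0.04], "dr": [0, 0, 0], "grip": 0.093}])

```text
time_s: 30.65
tcp_pos: [0.6079, 0.0036, 0.1771]
eef_rot: [0.722, 0.692, -0.002, -0.003]
ft_force: [1.2, 0.2, -0.1]
width: 0.093
grip_force: 0.0
```

Call:
apply_moves(series=[{"xyz": [0, 0, -0.04], "dr": [0, 0, 0], "grip": 0.093}, {"xyz": [0, 0, -0.04], "dr": [0, 0, 0], "grip": 0.093}, {"xyz": [0, 0, 0], "dr": [0, 0, 0], "grip": 0.093}, {"xyz": [0, 0, 0], "dr": [0, 0, 0], "grip": 0.093}])

```text
time_s: 30.98
tcp_pos: [0.6119, 0.003, 0.2634]
eef_rot: [0.722, 0.692, 0.002, 0.003]
ft_force: [-0.5, 0.7, -0.8]
width: 0.0929
grip_force: 0.0
```

```bash
python3 look.py w11; python3 - <<'E'
from meas import *
plan([(.545,-.375,.26,-2.2),(.545,-.375,.26,-89)])
f,c,s=load("w11")
cv2.imwrite("pics/c5.png",cv2.resize(f[60:300,200:440],None,fx=2.5,fy=2.5))
print([np.round(proj(c,p)) for p in((.6101+.0025,.0693,.126),(.6101-.0025,-.0627,.126))])
E
```

```text
30.9833 [0.6119 0.003  0.2634] -2.41 0.0929
turn -0.2 = 1x-0.21 | shift mm [-380.5  -51.1    0.7] = 10x[-0.038  -0.0051  0.0001]
turn 86.8 = 13x6.68 | shift mm [ 0.  0. -0.] = 0x[ 0.  0. -0.]
[array([317., 127.]), array([318., 248.])]
```

View pics/c5.png

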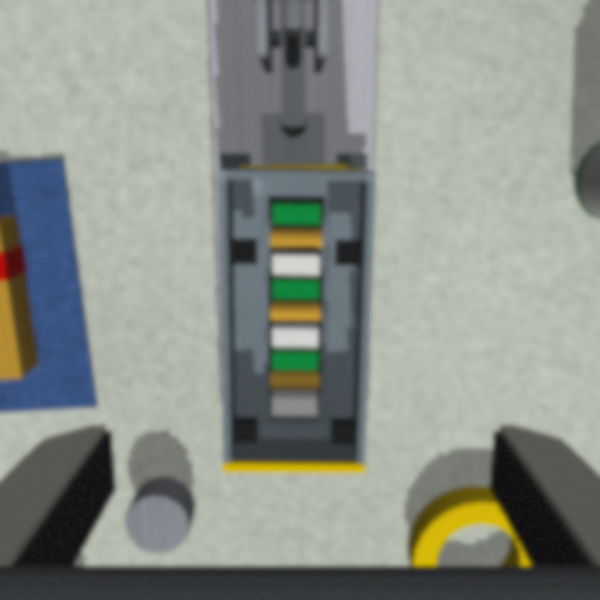

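Tote A sits square on the base, alternated: its rim runs from crop row 170 to 468, yellow towards -x of the carrier. Next is B.

Call:
apply_moves(series=[{"xyz": [-0.038, -0.005, 0], "dr": [0, 0, 0], "grip": 0.093}, {"xyz": [-0.038, -0.005, 0], "dr": [0, 0, 0], "grip": 0.093}, {"xyz": [-0.038, -0.005, 0], "dr": [0, 0, 0], "grip": 0.093}, {"xyz": [-0.038, -0.005, 0], "dr": [0, 0, 0], "grip": 0.093}, {"xyz": [-0.038, -0.005, 0], "dr": [0, 0, 0], "grip": 0.093}, {"xyz": [-0.038, -0.005, 0], "dr": [0, 0, 0], "grip": 0.093}, {"xyz": [-0.038, -0.005, 0], "dr": [0, 0, 0], "grip": 0.093}, {"xyz": [-0.038, -0.005, 0], "dr": [0, 0, 0], "grip": 0.093}])

```text
time_s: 31.7
tcp_pos: [0.556, -0.2999, 0.257]
eef_rot: [0.722, 0.692, -0.0, -0.002]
ft_force: [1.3, -1.1, -0.2]
width: 0.0931
grip_force: 0.0
```

Call:
apply_moves(series=[{"xyz": [-0.038, -0.005, 0], "dr": [0, 0, 0], "grip": 0.093}, {"xyz": [-0.038, -0.005, 0], "dr": [0, 0, 7], "grip": 0.093}, {"xyz": [0, 0, 0], "dr": [0, 0, 7], "grip": 0.093}, {"xyz": [0, 0, 0], "dr": [0, 0, 7], "grip": 0.093}, {"xyz": [0, 0, 0], "dr": [0, 0, 7], "grip": 0.093}, {"xyz": [0, 0, 0], "dr": [0, 0, 7], "grip": 0.093}, {"xyz": [0, 0, 0], "dr": [0, 0, 7], "grip": 0.093}, {"xyz": [0, 0, 0], "dr": [0, 0, 7], "grip": 0.093}])

```text
time_s: 32.37
tcp_pos: [0.5434, -0.3737, 0.2567]
eef_rot: [0.945, 0.327, -0.001, -0.002]
ft_force: [-0.1, 0.4, 0.1]
width: 0.0931
grip_force: 0.0
```

Call:
apply_moves(series=[{"xyz": [0, 0, 0], "dr": [0, 0, 7], "grip": 0.093}, {"xyz": [0, 0, 0], "dr": [0, 0, 7], "grip": 0.093}, {"xyz": [0, 0, 0], "dr": [0, 0, 7], "grip": 0.093}, {"xyz": [0, 0, 0], "dr": [0, 0, 7], "grip": 0.093}, {"xyz": [0, 0, 0], "dr": [0, 0, 7], "grip": 0.093}, {"xyz": [0, 0, 0], "dr": [0, 0, 2.6], "grip": 0.093}, {"xyz": [0, 0, 0], "dr": [0, 0, 0], "grip": 0.093}, {"xyz": [0, 0, 0], "dr": [0, 0, 0], "grip": 0.093}])

```text
time_s: 33.03
tcp_pos: [0.5437, -0.3738, 0.2574]
eef_rot: [1.0, 0.009, -0.001, -0.001]
ft_force: [1.2, 1.7, 0.5]
width: 0.093
grip_force: 0.0
```

```bash
python3 look.py w12; python3 - <<'E'
from meas import *
f,c,s=load("w12");print("expect",proj(c,(.542,-.385,.06)))
print("yel");rects("w12",(22,120,70),(35,255,255),.058,(230,420,0,300),20)
# dark slot/lug blobs & grey body
h=cv2.cvtColor(f,cv2.COLOR_BGR2HSV)
print("grey");rects("w12",(95,25,40),(115,110,200),.06,(230,420,60,270),300)
E
```

```text
33.0333 [ 0.5437 -0.3738  0.2574] -88.91 0.093
expect [329.72410144 181.33672295]
yel
(330, 129) ctr [ 605.8 -383.6] size [ 5.9 63.2] ang 1.1
grey
(330, 182) ctr [ 538.8 -385.6] size [124.3  62.2] ang 2.1
```

Call:
apply_moves(series=[{"xyz": [-0.003, 0.0112, 0], "dr": [0, 0, 0], "grip": 0.093}, {"xyz": [0, 0, 0.039], "dr": [0, 0, 0], "grip": 0.093}, {"xyz": [0, 0, 0.039], "dr": [0, 0, 0], "grip": 0.093}, {"xyz": [0, 0, 0.039], "dr": [0, 0, 0], "grip": 0.093}, {"xyz": [0, 0, 0.039], "dr": [0, 0, 0], "grip": 0.093}, {"xyz": [0, 0, 0.039], "dr": [0, 0, 0], "grip": 0.093}, {"xyz": [0, 0, 0.032], "dr": [0, 0, 0], "grip": 0.093}, {"xyz": [0, 0, 0], "dr": [0, 0, 0], "grip": 0.093}])

```text
time_s: 33.75
tcp_pos: [0.537, -0.3824, 0.0241]
eef_rot: [1.0, 0.009, -0.005, -0.005]
ft_force: [-1.6, 0.2, -0.4]
width: 0.0931
grip_force: 0.0
```

Call:
apply_moves(series=[{"xyz": [0, 0, 0], "dr": [0, 0, 0], "grip": 0.05}, {"xyz": [0, 0, 0], "dr": [0, 0, 0], "grip": 0.05}, {"xyz": [0, 0, 0], "dr": [0, 0, 0], "grip": 0.05}, {"xyz": [0, 0, 0], "dr": [0, 0, 0], "grip": 0.05}, {"xyz": [0, 0, 0], "dr": [0, 0, 0], "grip": 0.05}, {"xyz": [0, 0, 0], "dr": [0, 0, 0], "grip": 0.05}, {"xyz": [0, 0, 0], "dr": [0, 0, 0], "grip": 0.05}, {"xyz": [0, 0, 0], "dr": [0, 0, 0], "grip": 0.05}])

```text
time_s: 34.42
tcp_pos: [0.5425, -0.3864, 0.0346]
eef_rot: [1.0, 0.009, 0.001, 0.001]
ft_force: [-0.4, 0.4, 7.5]
width: 0.0637
grip_force: 29.9
```

```bash
python3 - <<'E'
from h import *
p=observe()["tcp_pos"];print(np.round(p,4),yawy())
plan([(p[0],p[1],.26,yawy()),(.61,.003,.26,-2.2)])
E
```

```text
[ 0.5425 -0.3864  0.0346] -89.00211169357861
turn -0.0 = 0x-0.00 | shift mm [   0.     0.  -225.4] = 6x[ 0.      0.     -0.0376]
turn -86.8 = 13x-6.68 | shift mm [391.7  52.5  -0. ] = 10x[ 0.0392  0.0052 -0.    ]
```

Call:
apply_moves(series=[{"xyz": [0, 0, -0.02], "dr": [0, 0, 0], "grip": 0.05}, {"xyz": [0, 0, -0.036], "dr": [0, 0, 0], "grip": 0.05}, {"xyz": [0, 0, -0.04], "dr": [0, 0, 0], "grip": 0.05}, {"xyz": [0, 0, -0.04], "dr": [0, 0, 0], "grip": 0.05}, {"xyz": [0, 0, -0.04], "dr": [0, 0, 0], "grip": 0.05}, {"xyz": [0, 0, -0.03], "dr": [0, 0, -6.7], "grip": 0.05}, {"xyz": [0, 0, 0], "dr": [0, 0, -6.7], "grip": 0.05}, {"xyz": [0, 0, 0], "dr": [0, 0, -6.7], "grip": 0.05}])

```text
time_s: 35.08
tcp_pos: [0.5423, -0.3863, 0.2419]
eef_rot: [0.983, 0.186, 0.002, 0.003]
ft_force: [-0.4, -0.2, -4.4]
width: 0.064
grip_force: 29.9
```

Call:
apply_moves(series=[{"xyz": [0, 0, 0], "dr": [0, 0, -6.7], "grip": 0.05}, {"xyz": [0, 0, 0], "dr": [0, 0, -6.7], "grip": 0.05}, {"xyz": [0, 0, 0], "dr": [0, 0, -6.7], "grip": 0.05}, {"xyz": [0, 0, 0], "dr": [0, 0, -6.7], "grip": 0.05}, {"xyz": [0, 0, 0], "dr": [0, 0, -6.7], "grip": 0.05}, {"xyz": [0, 0, 0], "dr": [0, 0, -6.7], "grip": 0.05}, {"xyz": [0, 0, 0], "dr": [0, 0, -6.7], "grip": 0.05}, {"xyz": [0, 0, 0], "dr": [0, 0, -6.7], "grip": 0.05}])

```text
time_s: 35.75
tcp_pos: [0.5412, -0.3851, 0.2379]
eef_rot: [0.793, 0.609, -0.0, -0.0]
ft_force: [0.0, -0.2, -2.9]
width: 0.0639
grip_force: 29.9
```

Call:
apply_moves(series=[{"xyz": [0, 0, 0], "dr": [0, 0, -6.7], "grip": 0.05}, {"xyz": [0, 0, 0], "dr": [0, 0, -6.4], "grip": 0.05}, {"xyz": [0.039, 0.0052, 0], "dr": [0, 0, 0], "grip": 0.05}, {"xyz": [0.039, 0.0052, 0], "dr": [0, 0, 0], "grip": 0.05}, {"xyz": [0.039, 0.0052, 0], "dr": [0, 0, 0], "grip": 0.05}, {"xyz": [0.039, 0.0052, 0], "dr": [0, 0, 0], "grip": 0.05}, {"xyz": [0.039, 0.0052, 0], "dr": [0, 0, 0], "grip": 0.05}, {"xyz": [0.039, 0.0052, 0], "dr": [0, 0, 0], "grip": 0.05}])

```text
time_s: 36.42
tcp_pos: [0.5813, -0.1509, 0.2382]
eef_rot: [0.721, 0.693, -0.0, -0.0]
ft_force: [1.4, -1.0, -2.8]
width: 0.0637
grip_force: 29.9
```

Call:
apply_moves(series=[{"xyz": [0.039, 0.0052, 0], "dr": [0, 0, 0], "grip": 0.05}, {"xyz": [0.039, 0.0052, 0], "dr": [0, 0, 0], "grip": 0.05}, {"xyz": [0.039, 0.0052, 0], "dr": [0, 0, 0], "grip": 0.05}, {"xyz": [0.039, 0.0052, 0], "dr": [0, 0, 0], "grip": 0.05}, {"xyz": [0, 0, 0], "dr": [0, 0, 0], "grip": 0.05}, {"xyz": [0, 0, 0], "dr": [0, 0, 0], "grip": 0.05}, {"xyz": [0, 0, 0], "dr": [0, 0, 0], "grip": 0.05}])

```text
time_s: 37.0
tcp_pos: [0.6082, 0.0022, 0.238]
eef_rot: [0.72, 0.694, -0.0, 0.0]
ft_force: [0.6, -0.0, -2.7]
width: 0.0642
grip_force: 29.9
```

```bash
python3 look.py w13; python3 - <<'E'
from meas import *
f,c,s=load("w13");t=s["tcp_pos"]
print("yel");rects("w13",(20,120,70),(35,255,255),t[2]+.0254,(200,450,0,300),40)
plan([(.6103,.0033,.165,-2.2)])
E
```

```text
37.0 [0.6082 0.0022 0.238 ] -2.15 0.0642
yel
(203, 279) ctr [545.4  -5. ] size [6.8 3.8] ang 81.9
(321, 257) ctr [609.    5.7] size [ 7.5 19. ] ang 87.8
(319, 206) ctr [609.5  33.7] size [ 7.4 19.2] ang 89.5
(205, 194) ctr [553.3  42. ] size [20.9  5.5] ang 81.6
(317, 142) ctr [609.8  65.1] size [ 7.1 63.5] ang 88.4
turn -0.0 = 1x-0.03 | shift mm [ 2.   2.  73.1] = 2x[0.001  0.001  0.0365]
```

Call:
apply_moves(series=[{"xyz": [0.002, 0.002, 0], "dr": [0, 0, 0], "grip": 0.05}, {"xyz": [0, 0, 0.03], "dr": [0, 0, 0], "grip": 0.05}, {"xyz": [0, 0, 0.03], "dr": [0, 0, 0], "grip": 0.05}, {"xyz": [0, 0, 0.012], "dr": [0, 0, 0], "grip": 0.05}, {"xyz": [0, 0, 0], "dr": [0, 0, 0], "grip": 0.05}, {"xyz": [0, 0, 0], "dr": [0, 0, 0], "grip": 0.05}, {"xyz": [0, 0, 0], "dr": [0, 0, 0], "grip": 0.05}])

```text
time_s: 37.63
tcp_pos: [0.6117, 0.003, 0.1676]
eef_rot: [0.721, 0.693, 0.001, 0.001]
ft_force: [0.1, -0.7, -3.1]
width: 0.0641
grip_force: 29.9
```

Good (611.7, 3.0). I nudge -1 mm across and lower.

Call:
apply_moves(series=[{"xyz": [0, -0.001, 0.004], "dr": [0, 0, 0], "grip": 0.05}, {"xyz": [0, 0, 0.004], "dr": [0, 0, 0], "grip": 0.05}, {"xyz": [0, 0, 0.003], "dr": [0, 0, 0], "grip": 0.05}, {"xyz": [0, 0, 0.001], "dr": [0, 0, 0], "grip": 0.05}, {"xyz": [0, 0, 0], "dr": [0, 0, 0], "grip": 0.05}, {"xyz": [0, 0, 0], "dr": [0, 0, 0], "grip": 0.05}])

```text
time_s: 38.13
tcp_pos: [0.6097, 0.0041, 0.1545]
eef_rot: [0.721, 0.693, 0.0, 0.0]
ft_force: [-1.2, -0.9, -0.3]
width: 0.0641
grip_force: 29.9
```

Call:
apply_moves(series=[{"xyz": [0, 0, 0.0005], "dr": [0, 0, 0], "grip": 0.093}, {"xyz": [0, 0, 0], "dr": [0, 0, 0], "grip": 0.093}, {"xyz": [0, 0, 0], "dr": [0, 0, 0], "grip": 0.093}, {"xyz": [0, 0, 0], "dr": [0, 0, 0], "grip": 0.093}, {"xyz": [0, 0, 0], "dr": [0, 0, 0], "grip": 0.093}, {"xyz": [0, 0, -0.01], "dr": [0, 0, 0], "grip": 0.093}, {"xyz": [0, 0, -0.03], "dr": [0, 0, 0], "grip": 0.093}, {"xyz": [0, 0, -0.04], "dr": [0, 0, 0], "grip": 0.093}])

```text
time_s: 38.8
tcp_pos: [0.6076, 0.0044, 0.2318]
eef_rot: [0.721, 0.693, -0.002, -0.003]
ft_force: [0.6, 0.2, 0.4]
width: 0.0926
grip_force: 0.0
```

Call:
apply_moves(series=[{"xyz": [0, 0, -0.04], "dr": [0, 0, 0], "grip": 0.093}, {"xyz": [0, 0, -0.03], "dr": [0, 0, 0], "grip": 0.093}, {"xyz": [0, 0, 0], "dr": [0, 0, 0], "grip": 0.093}, {"xyz": [0, 0, 0], "dr": [0, 0, 0], "grip": 0.093}])

```text
time_s: 39.13
tcp_pos: [0.6107, 0.004, 0.3069]
eef_rot: [0.721, 0.693, 0.002, 0.002]
ft_force: [-0.2, 0.2, -0.7]
width: 0.0933
grip_force: 0.0
```

```bash
python3 look.py w14; python3 - <<'E'
from meas import *
f,c,s=load("w14")
print("yel");rects("w14",(20,120,70),(35,255,255),.18,(200,450,0,300),40)
print("grey");rects("w14",(95,20,40),(115,110,200),.18,(225,420,60,280),300)
print("expect",[np.round(proj(c,p)) for p in((.6128,.0693,.18),(.6078,-.0627,.18))])
cv2.imwrite("pics/c6.png",cv2.resize(f[60:300,200:440],None,fx=2.5,fy=2.5))
plan([(.39,-.19,.26,-2.2),(.39,-.19,.2,74)])
E
```

```text
39.1333 [0.6107 0.004  0.3069] -2.21 0.0933
yel
(384, 266) ctr [680.2 -82.8] size [51.6 53.4] ang 87.5
(319, 224) ctr [609.6 -30.4] size [ 7.9 20.2] ang 87.6
(319, 197) ctr [ 6.102e+02 -1.000e-01] size [ 8.6 20.8] ang 87.7
(211, 184) ctr [499.6  17.3] size [36.6 24.5] ang 87.7
(317, 167) ctr [610.4  30.7] size [20.6  8.6] ang 1.6
(208, 150) ctr [502.7  52.4] size [ 9.8 17.2] ang 87.7
(316, 130) ctr [610.9  67.2] size [ 8.2 62.5] ang 88.8
grey
(318, 193) ctr [ 6.098e+02 -3.000e-01] size [125.2  62.2] ang 88.7
expect [array([319., 128.]), array([319., 252.])]
turn -0.0 = 1x-0.01 | shift mm [-202.4 -212.1   44.5] = 8x[-0.0253 -0.0265  0.0056]
turn -76.2 = 11x-6.93 | shift mm [ 0.  0. 60.] = 2x[0.   0.   0.03]
```

View pics/c6.png

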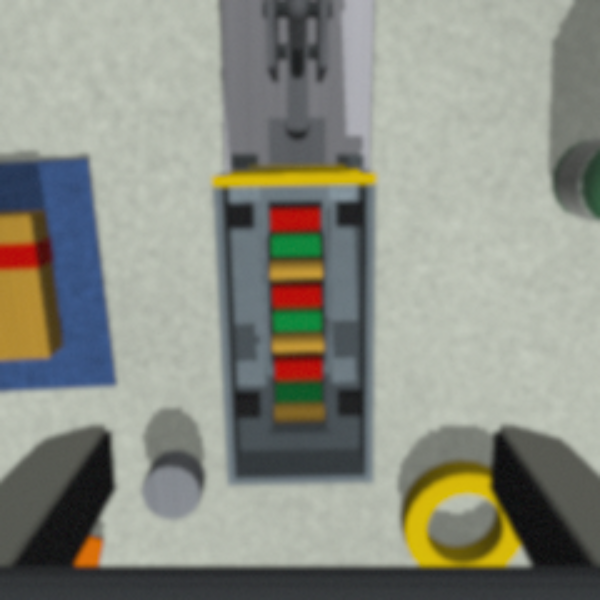

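Tote B stands square on A (yellow towards the clamp), its centre about (610,3), yaw 88.5°. Now the cover.

Call:
apply_moves(series=[{"xyz": [-0.0253, -0.0265, 0], "dr": [0, 0, 0], "grip": 0.093}, {"xyz": [-0.0253, -0.0265, 0], "dr": [0, 0, 0], "grip": 0.093}, {"xyz": [-0.0253, -0.0265, 0], "dr": [0, 0, 0], "grip": 0.093}, {"xyz": [-0.0253, -0.0265, 0], "dr": [0, 0, 0], "grip": 0.093}, {"xyz": [-0.0253, -0.0265, 0], "dr": [0, 0, 0], "grip": 0.093}, {"xyz": [-0.0253, -0.0265, 0], "dr": [0, 0, 0], "grip": 0.093}, {"xyz": [-0.0253, -0.0265, 0], "dr": [0, 0, 0], "grip": 0.093}, {"xyz": [-0.0253, -0.0265, 0], "dr": [0, 0, 0], "grip": 0.093}])

```text
time_s: 39.85
tcp_pos: [0.3877, -0.1899, 0.3019]
eef_rot: [0.72, 0.693, -0.0, -0.002]
ft_force: [-0.3, -1.0, -0.1]
width: 0.0931
grip_force: 0.0
```

Call:
apply_moves(series=[{"xyz": [0, 0, 0.025], "dr": [0, 0, -7], "grip": 0.093}, {"xyz": [0, 0, 0.025], "dr": [0, 0, -7], "grip": 0.093}, {"xyz": [0, 0, 0.025], "dr": [0, 0, -7], "grip": 0.093}, {"xyz": [0, 0, 0.025], "dr": [0, 0, -7], "grip": 0.093}, {"xyz": [0, 0, 0], "dr": [0, 0, -7], "grip": 0.093}, {"xyz": [0, 0, 0], "dr": [0, 0, -7], "grip": 0.093}, {"xyz": [0, 0, 0], "dr": [0, 0, -7], "grip": 0.093}, {"xyz": [0, 0, 0], "dr": [0, 0, -7], "grip": 0.093}])

```text
time_s: 40.52
tcp_pos: [0.3887, -0.1889, 0.2017]
eef_rot: [0.308, 0.951, 0.001, -0.002]
ft_force: [-0.5, -1.2, 0.2]
width: 0.093
grip_force: 0.0
```

Call:
apply_moves(series=[{"xyz": [0, 0, 0], "dr": [0, 0, -7], "grip": 0.093}, {"xyz": [0, 0, 0], "dr": [0, 0, -7], "grip": 0.093}, {"xyz": [0, 0, 0], "dr": [0, 0, -6], "grip": 0.093}, {"xyz": [0, 0, 0], "dr": [0, 0, 0], "grip": 0.093}, {"xyz": [0, 0, 0], "dr": [0, 0, 0], "grip": 0.093}])

```text
time_s: 40.93
tcp_pos: [0.3892, -0.1892, 0.2024]
eef_rot: [0.143, 0.99, 0.001, -0.001]
ft_force: [-0.9, 0.6, -0.0]
width: 0.0929
grip_force: 0.0
```

```bash
python3 look.py w15; python3 - <<'E'
from meas import *
f,c,s=load("w15");print("exp",proj(c,(.39,-.196,.009)))
print("plate z.009");r=rects("w15",(5,150,60),(17,255,255),.009,(200,450,40,300),300)
print("ridge z.041");rects("w15",(0,0,0),(180,255,45),.041,(270,370,100,240),50)
E
```

```text
40.9333 [ 0.3892 -0.1892  0.2024] 73.6 0.0929
exp [315.33980146 182.30143968]
plate z.009
(313, 180) ctr [ 390.9 -198. ] size [ 64.1 130.8] ang 73.9
ridge z.041
(313, 186) ctr [ 388.7 -197.2] size [12.4 67. ] ang 73.5
```

Call:
apply_moves(series=[{"xyz": [-0.0037, -0.0078, 0], "dr": [0, 0, 0], "grip": 0.093}, {"xyz": [0, 0, 0.039], "dr": [0, 0, 0], "grip": 0.08}, {"xyz": [0, 0, 0.039], "dr": [0, 0, 0], "grip": 0.06}, {"xyz": [0, 0, 0.039], "dr": [0, 0, 0], "grip": 0.06}, {"xyz": [0, 0, 0.035], "dr": [0, 0, 0], "grip": 0.06}, {"xyz": [0, 0, 0.016], "dr": [0, 0, 0], "grip": 0.06}, {"xyz": [0, 0, 0.01], "dr": [0, 0, 0], "grip": 0.06}, {"xyz": [0, 0, 0.005], "dr": [0, 0, 0], "grip": 0.06}])

```text
time_s: 41.65
tcp_pos: [0.3903, -0.1981, 0.0187]
eef_rot: [0.142, 0.99, 0.001, -0.001]
ft_force: [-0.7, 0.5, 0.3]
width: 0.0604
grip_force: 0.0
```

Call:
apply_moves(series=[{"xyz": [0, 0, 0], "dr": [0, 0, 0], "grip": 0.005}, {"xyz": [0, 0, 0], "dr": [0, 0, 0], "grip": 0.005}, {"xyz": [0, 0, 0], "dr": [0, 0, 0], "grip": 0.005}, {"xyz": [0, 0, 0], "dr": [0, 0, 0], "grip": 0.005}, {"xyz": [0, 0, 0], "dr": [0, 0, 0], "grip": 0.005}, {"xyz": [0, 0, 0], "dr": [0, 0, 0], "grip": 0.005}, {"xyz": [0, 0, 0], "dr": [0, 0, 0], "grip": 0.005}, {"xyz": [0, 0, 0], "dr": [0, 0, 0], "grip": 0.005}])

```text
time_s: 42.32
tcp_pos: [0.3915, -0.1986, 0.021]
eef_rot: [0.141, 0.99, -0.0, 0.0]
ft_force: [-1.1, 1.1, 2.8]
width: 0.0154
grip_force: 30.0
```

Call:
apply_moves(series=[{"xyz": [0, 0, 0], "dr": [0, 0, 0], "grip": 0.005}, {"xyz": [0, 0, 0], "dr": [0, 0, 0], "grip": 0.005}])

```text
time_s: 42.48
tcp_pos: [0.3915, -0.1986, 0.021]
eef_rot: [0.141, 0.99, -0.0, 0.0]
ft_force: [-0.7, 1.3, 5.5]
width: 0.0156
grip_force: 30.0
```

```bash
python3 - <<'E'
from h import *
p=observe()["tcp_pos"];print(np.round(p,4),yawy())
plan([(p[0],p[1],.29,yawy()),(.61,.003,.29,-1.8)])
E
```

```text
[ 0.3915 -0.1986  0.021 ] 73.78988487771736
turn -0.0 = 0x-0.00 | shift mm [   0.    0. -269.] = 7x[ 0.      0.     -0.0384]
turn 75.6 = 11x6.87 | shift mm [208.3 212.   -0. ] = 8x[ 0.026   0.0265 -0.    ]
```

Call:
apply_moves(series=[{"xyz": [0, 0, -0.02], "dr": [0, 0, 0], "grip": 0.005}, {"xyz": [0, 0, -0.036], "dr": [0, 0, 0], "grip": 0.005}, {"xyz": [0, 0, -0.038], "dr": [0, 0, 0], "grip": 0.005}, {"xyz": [0, 0, -0.038], "dr": [0, 0, 0], "grip": 0.005}, {"xyz": [0, 0, -0.038], "dr": [0, 0, 0], "grip": 0.005}, {"xyz": [0, 0, -0.038], "dr": [0, 0, 0], "grip": 0.005}, {"xyz": [0, 0, -0.036], "dr": [0, 0, 0], "grip": 0.005}, {"xyz": [0, 0, 0], "dr": [0, 0, 6.87], "grip": 0.005}])

```text
time_s: 43.15
tcp_pos: [0.3939, -0.2006, 0.2717]
eef_rot: [0.2, 0.98, -0.003, 0.005]
ft_force: [1.0, -0.8, -1.4]
width: 0.0155
grip_force: 30.0
```

Call:
apply_moves(series=[{"xyz": [0, 0, 0], "dr": [0, 0, 6.87], "grip": 0.005}, {"xyz": [0, 0, 0], "dr": [0, 0, 6.87], "grip": 0.005}, {"xyz": [0, 0, 0], "dr": [0, 0, 6.87], "grip": 0.005}, {"xyz": [0, 0, 0], "dr": [0, 0, 6.87], "grip": 0.005}, {"xyz": [0, 0, 0], "dr": [0, 0, 6.87], "grip": 0.005}, {"xyz": [0, 0, 0], "dr": [0, 0, 6.87], "grip": 0.005}, {"xyz": [0, 0, 0], "dr": [0, 0, 6.87], "grip": 0.005}, {"xyz": [0, 0, 0], "dr": [0, 0, 6.87], "grip": 0.005}])

```text
time_s: 43.82
tcp_pos: [0.391, -0.1982, 0.2641]
eef_rot: [0.632, 0.775, 0.0, -0.001]
ft_force: [-0.2, 0.0, -0.8]
width: 0.0154
grip_force: 30.0
```

Call:
apply_moves(series=[{"xyz": [0, 0, 0], "dr": [0, 0, 6.87], "grip": 0.005}, {"xyz": [0, 0, 0], "dr": [0, 0, 6.87], "grip": 0.005}, {"xyz": [0.026, 0.0265, 0], "dr": [0, 0, 0], "grip": 0.005}, {"xyz": [0.026, 0.0265, 0], "dr": [0, 0, 0], "grip": 0.005}, {"xyz": [0.026, 0.0265, 0], "dr": [0, 0, 0], "grip": 0.005}, {"xyz": [0.026, 0.0265, 0], "dr": [0, 0, 0], "grip": 0.005}, {"xyz": [0.026, 0.0265, 0], "dr": [0, 0, 0], "grip": 0.005}, {"xyz": [0.026, 0.0265, 0], "dr": [0, 0, 0], "grip": 0.005}])

```text
time_s: 44.48
tcp_pos: [0.5559, -0.0459, 0.264]
eef_rot: [0.718, 0.696, -0.0, -0.0]
ft_force: [0.3, -1.1, -1.5]
width: 0.0159
grip_force: 30.0
```

Call:
apply_moves(series=[{"xyz": [0.026, 0.0265, 0], "dr": [0, 0, 0], "grip": 0.005}, {"xyz": [0.026, 0.0265, 0], "dr": [0, 0, 0], "grip": 0.005}, {"xyz": [0, 0, 0], "dr": [0, 0, 0], "grip": 0.005}, {"xyz": [0, 0, 0], "dr": [0, 0, 0], "grip": 0.005}, {"xyz": [0, 0, 0], "dr": [0, 0, 0], "grip": 0.005}])

```text
time_s: 44.9
tcp_pos: [0.609, 0.0028, 0.2637]
eef_rot: [0.718, 0.696, -0.001, -0.001]
ft_force: [-0.8, -0.1, -0.7]
width: 0.0158
grip_force: 30.0
```

```bash
python3 look.py w16; python3 - <<'E'
from meas import *
f,c,s=load("w16");t=s["tcp_pos"]
print("plate");rects("w16",(5,150,60),(17,255,255),t[2]-.012,(200,450,40,400),300)
print("yel");rects("w16",(20,120,70),(35,255,255),.18,(240,400,0,300),30)
plan([(.6100,.003,.215,-1.8)])
E
```

```text
44.9 [0.609  0.0028 0.2637] -1.75 0.0158
plate
(320, 193) ctr [610.2  29.1] size [82.3 64.6] ang 88.3
yel
(356, 286) ctr [641.3 -80.6] size [ 4.4 26.8] ang 5.6
(286, 286) ctr [573.7 -78.3] size [27.9  6.9] ang 80.0
(321, 127) ctr [612.2  69.7] size [ 2.4 47.2] ang 88.2
turn -0.0 = 1x-0.01 | shift mm [ 0.8  1.1 49.1] = 2x[0.0004 0.0006 0.0246]
```

Call:
apply_moves(series=[{"xyz": [0.0002, 0.0008, 0.025], "dr": [0, 0, 0], "grip": 0.005}, {"xyz": [0, 0, 0.025], "dr": [0, 0, 0], "grip": 0.005}, {"xyz": [0, 0, 0.008], "dr": [0, 0, 0], "grip": 0.005}, {"xyz": [0, 0, 0], "dr": [0, 0, 0], "grip": 0.005}, {"xyz": [0, 0, 0.004], "dr": [0, 0, 0], "grip": 0.005}, {"xyz": [0, 0, 0.003], "dr": [0, 0, 0], "grip": 0.005}, {"xyz": [0, 0, 0.002], "dr": [0, 0, 0], "grip": 0.005}, {"xyz": [0, 0, 0], "dr": [0, 0, 0], "grip": 0.005}])

```text
time_s: 45.62
tcp_pos: [0.6108, 0.0028, 0.1982]
eef_rot: [0.718, 0.696, 0.0, 0.0]
ft_force: [-0.5, -0.3, -1.6]
width: 0.0161
grip_force: 30.0
```

Call:
apply_moves(series=[{"xyz": [0, 0, 0.001], "dr": [0, 0, 0], "grip": 0.005}, {"xyz": [0, 0, 0], "dr": [0, 0, 0], "grip": 0.005}, {"xyz": [0, 0, 0], "dr": [0, 0, 0], "grip": 0.005}])

```text
time_s: 45.87
tcp_pos: [0.6106, 0.0031, 0.197]
eef_rot: [0.718, 0.696, 0.0, 0.0]
ft_force: [0.3, -0.1, -1.5]
width: 0.0157
grip_force: 30.0
```

Call:
apply_moves(series=[{"xyz": [0, 0, 0.001], "dr": [0, 0, 0], "grip": 0.005}, {"xyz": [0, 0, 0.001], "dr": [0, 0, 0], "grip": 0.005}, {"xyz": [0, 0, 0], "dr": [0, 0, 0], "grip": 0.005}, {"xyz": [0, 0, 0], "dr": [0, 0, 0], "grip": 0.005}])

```text
time_s: 46.2
tcp_pos: [0.6109, 0.003, 0.196]
eef_rot: [0.718, 0.696, 0.0, 0.001]
ft_force: [-1.1, 0.8, 6.0]
width: 0.0156
grip_force: 30.0
```

Contact at 196.0 mm, exactly the height for fully down. Release, rise and check.

Call:
apply_moves(series=[{"xyz": [0, 0, 0], "dr": [0, 0, 0], "grip": 0.06}, {"xyz": [0, 0, 0], "dr": [0, 0, 0], "grip": 0.06}, {"xyz": [0, 0, 0], "dr": [0, 0, 0], "grip": 0.06}, {"xyz": [0, 0, 0], "dr": [0, 0, 0], "grip": 0.06}, {"xyz": [0, 0, 0], "dr": [0, 0, 0], "grip": 0.06}, {"xyz": [0, 0, 0], "dr": [0, 0, 0], "grip": 0.06}, {"xyz": [0, 0, -0.01], "dr": [0, 0, 0], "grip": 0.06}, {"xyz": [0, 0, -0.03], "dr": [0, 0, 0], "grip": 0.06}])

```text
time_s: 46.87
tcp_pos: [0.6079, 0.0034, 0.2308]
eef_rot: [0.718, 0.696, -0.003, -0.004]
ft_force: [0.0, 0.1, -0.1]
width: 0.059
grip_force: 0.0
```

Call:
apply_moves(series=[{"xyz": [0, 0, -0.04], "dr": [0, 0, 0], "grip": 0.06}, {"xyz": [0, 0, -0.04], "dr": [0, 0, 0], "grip": 0.06}, {"xyz": [-0.03, -0.025, 0], "dr": [0, 0, 0], "grip": 0.06}, {"xyz": [-0.03, -0.025, 0], "dr": [0, 0, 0], "grip": 0.06}, {"xyz": [-0.03, -0.025, 0], "dr": [0, 0, 0], "grip": 0.06}, {"xyz": [-0.03, -0.025, 0], "dr": [0, 0, 0], "grip": 0.06}, {"xyz": [0, 0, 0], "dr": [0, 0, 0], "grip": 0.06}, {"xyz": [0, 0, 0], "dr": [0, 0, 0], "grip": 0.06}])

```text
time_s: 47.53
tcp_pos: [0.506, -0.1153, 0.3159]
eef_rot: [0.719, 0.695, 0.0, 0.001]
ft_force: [0.5, 0.9, -0.5]
width: 0.0597
grip_force: 0.0
```

```bash
python3 look.py w17; python3 - <<'E'
from meas import *
sc=grab_frame("scene");cv2.imwrite("pics/sc2.png",sc)
f=load("w17")[0]
cv2.imwrite("pics/m2.png",np.hstack([cv2.resize(sc[90:290,260:440],(500,560)),cv2.resize(f[0:280,290:440],(300,560))]))
E
```

```text
47.5333 [ 0.506  -0.1153  0.3159] -2.0 0.0597
```

View pics/m2.png

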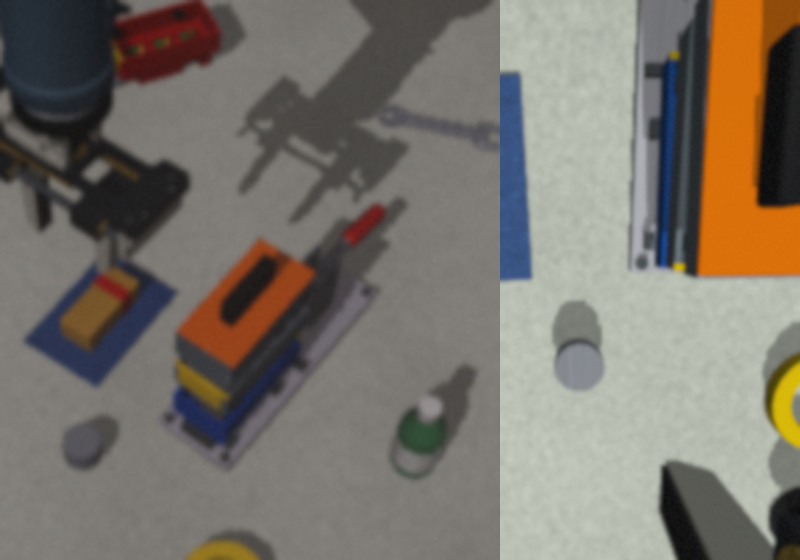

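The montage shows the block on the mat (100,305), the handle down (365,225), and the stack with the cover flat on top (245,300) and its yellow ends alternating. I hand the job in.

```bash
python3 -c "
from cell import *
print(finish_job())"
```

```text
the job is handed in; nothing more can be done
None
```

The job is handed in: the brass block lies flat on the mat (put back once after it was knocked aside), the base tote is seated and clamped, both grey totes are stacked with yellow ends alternating, and the cover is fully down.

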